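# Make up the investing tray: casting rings onto their crucible formers

## Robot

A 6-joint arm with a two-finger parallel gripper is mounted at the origin on a cart in front of the work surface, level with it; the furniture and walls round the work are solid. World frame = base frame: x ahead of the robot, y to its left, z up, the work surface at z = 0. Lengths are in mm, angles in rad, forces in N, time in s.
With the tool pointing down it reaches from about 350 to 775 mm from the base axis. Payload 5.5 kg.
Tool frame: the origin (TCP) lies at the very end of the fingers, on their centre line; the grasp point (between the pads) lies 19 mm behind it; x points along the fingers, z is the direction in which the jaws open and shut, and the axes are right-handed (so a half turn about x gives the same grasp; the last joint's range is limited). The gripper opens to 85 mm and grips with 20 to 120 N. Pads are 22 mm wide; open, the fingers measure 114 mm over their backs; the gripper's body (76 mm by 85 mm) begins 54 mm behind the grasp point. The pads swing forward as they close: fully open they stand 13 mm farther back than shut.
Start: joints at [1.089, 0.313, 0.046, 1.304, 0, 1.431], TCP at [192.757, 541.772, 231.323] pointing down, gripper open.
Joint ranges: [-2.76, 2.76], [-0.86, 1.69], [-1.03, 1.26], [-2.2, 2.34], [-1.47, 1.5], [-3.14, 3.14]. Speed limits (rad/s): [2.57, 2.57, 3.14, 3.14, 3.14, 3.14].

## Interface

Orientations are given as a 3x3 rotation matrix whose columns are the frame's x, y, z axes.
In Python, from cell import sense, camera, close_job gives the robot as it stands.
- The arm moves only by the tool servo_tool, never from a script. Its argument "deltas" is a list of rows, each an object of numbers: "tx", "ty", "tz": the shift along the tool's x, y, z in m; "wx", "wy", "wz": the turn, a rotation vector about the tool's x, y, z in rad; "jaw": the finger opening in m, from 0 to 0.0854. A call has 1 to 5 rows; each row is the pose to reach, as a shift and turn from the pose commanded when the call began, along the tool's axes at that moment; what a row does not reach only later rows make up. A row lasts 1/10 s, in which the tool goes at most 50 mm and 8.59 degrees, less where a joint would pass 70% of its speed; a pose out of reach is approached as far as the arm can. A call with a gripper value outside its range is refused whole. The fingers move at their own pace and stop on an object; the grip force is fixed at half the most. Time passes only in rows, so rows that repeat a pose let the fingers close. It gives the time, the measured TCP pose, the force and the opening at its end, in the units of the state.
- sense(): the state, without advancing time (a new reading comes with each control period).
- camera(name): name is "scene" or "top" or "wrist"; returns a dict with "image" (384x512x3 uint8, red, green, blue), "camera_matrix" (3x3 intrinsics, pixels), "dist_coeffs" ([k1, k2, p1, p2, k3] as OpenCV has them; the pictures are not rectified), "R" (3x3) and "t" (3): a world point X has camera coordinates R X + t; the wrist camera has in their place "mount" (4x4, takes a point from camera to tool coordinates, whose origin is the TCP and whose axes are the tool frame's). Camera axes: x right, y down, z forward; pixel columns grow to the right and rows downward; lengths in mm; the calibration is good to about 2 mm. A picture is of the moment at which its call begins: read the wrist's pose just before it. There is no depth.
- close_job(): hands the job in, once; it reports no verdict.
The state is a dict: "t": time; "joints": joint angles; "qvel": joint speeds; "joint_efforts": joint torques, N m; "position": TCP position; "tool_rot": TCP orientation; "ft_force": force on the tool from outside, world axes, zero at the start; "ft_torque": the same for the moment, N m; "finger_gap": finger opening in mm.
Only numpy, scipy, OpenCV 4.12 (cv2) and the standard library are available. Lean on these libraries where they do the work, as an engineer would, in place of code of your own. Each camera call takes 0.05 s, during which the arm holds its last target.

## Task

Make the tray ready for investing: gather the four empty casting rings from the worktop into it, setting each one over the wax pattern on the rubber former of its own size so that it stands upright, fully down on the former's seat. The formers stay where they stand in the tray, not shoved or tipped. Leave the two rings that are already filled with plaster where they are.

Things in the scene. Friction and masses are not known exactly. Their poses are not given: they have to be found in the camera images.
- ring_32: smallest EMPTY casting ring: plain steel tube open at both ends (one looks down through it), outer diameter 32 mm, wall 2.5 mm, height 44 mm, standing upright on the worktop. Origin: centre of its lower rim; z up along the tube.
- ring_42: second smallest EMPTY casting ring: plain steel tube open at both ends (one looks down through it), outer diameter 42 mm, wall 2.5 mm, height 48 mm, standing upright on the worktop. Origin: centre of its lower rim; z up along the tube.
- ring_52: second largest EMPTY casting ring: plain steel tube open at both ends (one looks down through it), outer diameter 52 mm, wall 2.5 mm, height 52 mm, standing upright on the worktop. Origin: centre of its lower rim; z up along the tube.
- ring_62: largest EMPTY casting ring: plain steel tube open at both ends (one looks down through it), outer diameter 62 mm, wall 2.5 mm, height 56 mm, standing upright on the worktop. Origin: centre of its lower rim; z up along the tube.
- former_32: smallest former: loose black rubber base, 50 mm diameter, lip 13 mm high, in the steel tray (floor 3 mm, rim 15 mm); seat 10 mm up, with a cone 24 mm wide at foot, 12 mm at top, top 22 mm up; on it one sprued wax crown, 10 mm wide, top 40 mm up. The 32 mm ring fits round the cone with 1.5 mm play; seated, its origin is 10 mm above this origin: centre of underside; z up.
- former_42: second smallest former: loose black rubber base, 60 mm diameter, lip 13 mm high, in the steel tray (floor 3 mm, rim 15 mm); seat 10 mm up, with a cone 34 mm wide at foot, 15 mm at top, top 24 mm up; on it one sprued wax crown, 14 mm wide, top 43 mm up. The 42 mm ring fits round the cone with 1.5 mm play; seated, its origin is 10 mm above this origin: centre of underside; z up.
- former_52: second largest former: loose black rubber base, 70 mm diameter, lip 13 mm high, in the steel tray (floor 3 mm, rim 15 mm); seat 10 mm up, with a cone 44 mm wide at foot, 20 mm at top, top 26 mm up; on it two wax crowns along y, 24 x 11 mm, top 45 mm up. The 52 mm ring fits round the cone with 1.5 mm play; seated, its origin is 10 mm above this origin: centre of underside; z up.
- former_62: largest former: loose black rubber base, 80 mm diameter, lip 13 mm high, in the steel tray (floor 3 mm, rim 15 mm); seat 10 mm up, with a cone 54 mm wide at foot, 24 mm at top, top 27 mm up; on it three wax crowns in a row along y, 29 x 11 mm, top 49 mm up. The 62 mm ring fits round the cone with 1.5 mm play; seated, its origin is 10 mm above this origin: centre of underside; z up.
- filled_42: 42 mm casting ring already FILLED with set investment: the same steel tube as the empty 42 mm ring (48 mm high) but its top is closed by a flat pale beige plaster face. Not wanted; stays where it stands. Origin: centre of its underside; z up.
- filled_52: 52 mm casting ring already FILLED with set investment: the same steel tube as the empty 52 mm ring (52 mm high) but its top is closed by a flat pale beige plaster face. Not wanted; stays where it stands. Origin: centre of its underside; z up.

How it is judged:
By the outcome, as a careful person would: the job done as asked, in the order asked, and still so for the second after the job is handed in, with the robot touching nothing.
It also fails if it takes over 80 s, if anything falls off the work surface, if the arm or the gripper's body presses on something with over 40 N, if the wrist force passes 120 N, or if a joint passes its speed limit or range.

## Working session

There is one attempt and no reset: what is moved stays moved. The work goes in short steps, Python scripts to look and compute and a tool call to move; the robot and the scene stay as the last step left them, time stands still between calls to the robot, and variables do not carry over. Pictures are saved under pics/ and viewed, and the job is handed in when it is done.

Besides the shell and the picture viewer there is one more tool, called as name([rows], argument=value, ...), one row to a line, values as JSON. servo_tool: Moves the arm, as the interface text tells. Its arguments: {"type":"object","properties":{"deltas":{"type":"array","items":{"type":"object","properties":{"tx":{"type":"number"},"ty":{"type":"number"},"tz":{"type":"number"},"wx":{"type":"number"},"wy":{"type":"number"},"wz":{"type":"number"},"jaw":{"type":"number"}}}}},"required":["deltas"]}

```bash
ls; mkdir -p pics; cat > h.py <<'E'
import numpy as np, cv2
from cell import sense, camera, close_job
def snap(n,f):
    s=sense(); c=camera(n); cv2.imwrite('pics/'+f,c['image'][:,:,::-1]); 
    c['s']=s; return c
def pose(c):
    if 'mount' in c:
        s=c['s'];T=np.eye(4);T[:3,:3]=np.array(s['tool_rot']);T[:3,3]=s['position']
        M=T@np.array(c['mount']); return M[:3,:3],M[:3,3]
    R=np.array(c['R']);t=np.array(c['t']);return R.T,-R.T@t
def cast(c,uv,z):
    uv=np.array(uv,float).reshape(-1,1,2)
    p=cv2.undistortPoints(uv,np.array(c['camera_matrix']),np.array(c['dist_coeffs'])).reshape(-1,2)
    A,o=pose(c); d=np.c_[p,np.ones(len(p))]@A.T
    return o+d*((z-o[2])/d[:,2])[:,None]
def proj(c,X):
    A,o=pose(c); R=A.T;t=-R@o
    return cv2.projectPoints(np.array(X,float).reshape(-1,1,3),cv2.Rodrigues(R)[0],t,np.array(c['camera_matrix']),np.array(c['dist_coeffs']))[0].reshape(-1,2)
E
python3 - <<'E'
from h import *
s=sense()
print(s['t'],s['position'],np.round(s['tool_rot'],3),s['finger_gap'])
for n in ['scene','top','wrist']:
    c=snap(n,n+'0.png'); A,o=pose(c); print(n,np.round(A,3),o.round(1),c['camera_matrix'],c['dist_coeffs'])
E
```

```text
pics
0.0 [192.47956617 541.27435241 230.38029623] [[-0.001 -0.942  0.335]
 [-0.002  0.335  0.942]
 [-1.     0.    -0.002]] 85.71712311930736
scene [[ 0.883 -0.259  0.392]
 [-0.47  -0.516  0.717]
 [ 0.016 -0.817 -0.577]] [ 229.7 -628.5  546.1] [[406.10887334   0.         262.63517973]
 [  0.         406.10887334 191.32616961]
 [  0.           0.           1.        ]] [0.01153757 0.         0.         0.         0.        ]
top [[ 0.02  -0.982  0.188]
 [-1.    -0.018  0.017]
 [-0.013 -0.188 -0.982]] [385.1 -20.4 965.5] [[423.45656255   0.         247.48371429]
 [  0.         423.45656255 192.72365473]
 [  0.           0.           1.        ]] [0.03174819 0.         0.         0.         0.        ]
wrist [[ 0.335  0.901  0.276]
 [ 0.942 -0.319 -0.099]
 [-0.001  0.293 -0.956]] [121.7 566.6 371.6] [[301.85621535   0.         255.40180924]
 [  0.         301.85621535 189.0911203 ]
 [  0.           0.           1.        ]] [-0.01048503  0.          0.          0.          0.        ]
```

View pics/scene0.png

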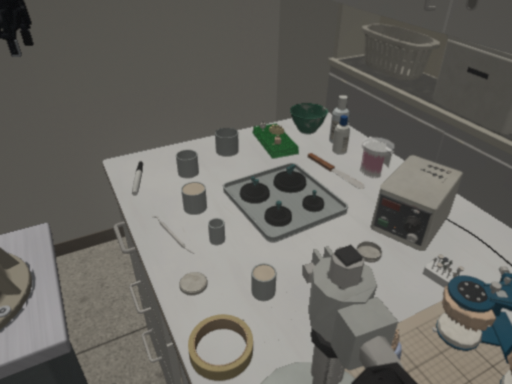

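View pics/top0.png

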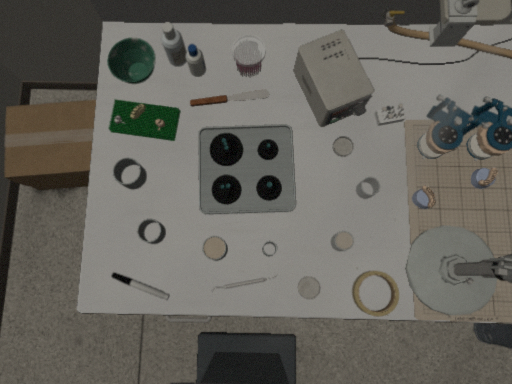

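View pics/wrist0.png

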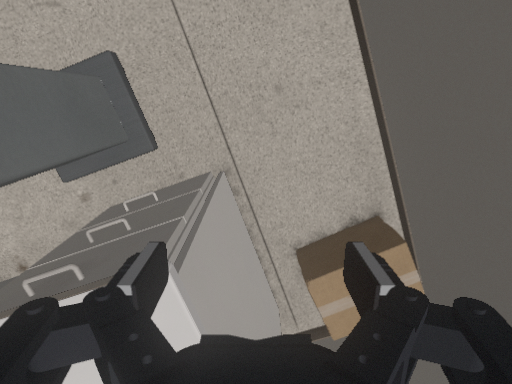

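```bash
python3 - <<'E'
from h import *
im=cv2.imread('pics/top0.png')
a=im[120:275,100:300]; cv2.imwrite('pics/a.png',cv2.resize(a,None,fx=4,fy=3.8,interpolation=cv2.INTER_CUBIC))
b=im[120:275,300:420]; cv2.imwrite('pics/b.png',cv2.resize(b,None,fx=4,fy=3.8,interpolation=cv2.INTER_CUBIC))
c=camera('top');c['s']=sense()
for n,uv,z in [('A',(127,172),50),('B',(151,230),50),('C',(269,247),44),('D',(366,186),48),('f1',(215,247),50),('f2',(343,240),50),
 ('F1',(227,149),16),('F2',(268,149),16),('F3',(227,189),16),('F4',(269,188),16)]:
    print(n,cast(c,uv,z).round(0))
E
```

```text
A [[602. 264.  50.]]
B [[474. 203.  50.]]
C [[443. -54.  44.]]
D [[ 580. -265.   48.]]
f1 [[440.  63.  50.]]
f2 [[ 461. -212.   50.]]
F1 [[669.  46.  16.]]
F2 [[671. -50.  16.]]
F3 [[574.  43.  16.]]
F4 [[578. -53.  16.]]
```

View pics/a.png

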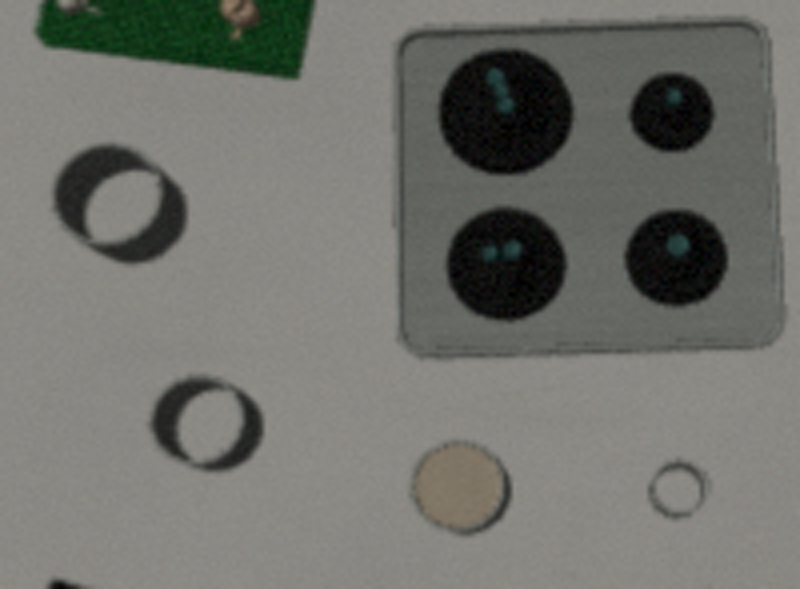

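View pics/b.png

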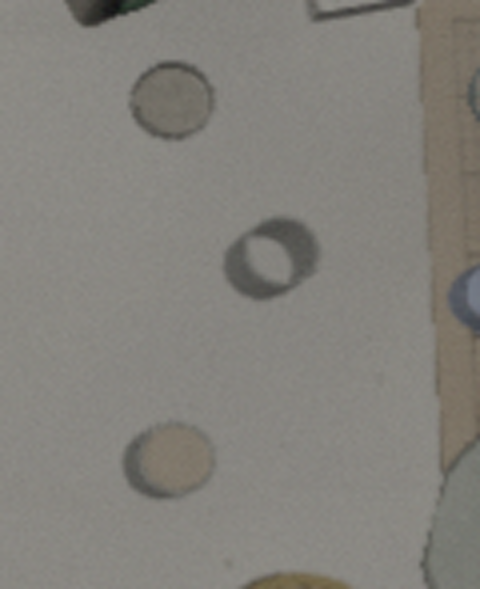

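servo_tool([
  {"tx": 0.006, "ty": -0.04, "tz": -0.012, "wx": -0.1},
  {"tx": 0.012, "ty": -0.085, "tz": -0.026, "wx": -0.2},
  {"tx": 0.018, "ty": -0.13, "tz": -0.04, "wx": -0.3},
  {"tx": 0.024, "ty": -0.175, "tz": -0.053, "wx": -0.342},
  {"tx": 0.03, "ty": -0.22, "tz": -0.067, "wx": -0.342},
])

```text
invalid input at $.deltas[0]: expected keys tx, ty, tz, wx, wy, wz, jaw
```

```bash
python3 - <<'E'
from h import *
s=sense()
for i in range(1):
  print(s['t'],np.round(s['position'],1),np.round(s['tool_rot'],4),s['joints'],s['ft_force'])
E
```

```text
0.2 [192.6 541.5 230.7] [[-5.000e-04 -9.422e-01  3.352e-01]
 [-1.100e-03  3.352e-01  9.422e-01]
 [-1.000e+00  1.000e-04 -1.200e-03]] [ 1.08941895e+00  3.13745211e-01  4.54143152e-02  1.30363269e+00
 -4.81630802e-05  1.43119629e+00] [ 0.0508872  -0.53066425  0.20488644]
```

All keys are needed.

servo_tool([
  {"tx": 0.006, "ty": -0.04, "tz": -0.012, "wx": -0.1, "wy": 0, "wz": 0, "jaw": 0.085},
  {"tx": 0.012, "ty": -0.085, "tz": -0.026, "wx": -0.2, "wy": 0, "wz": 0, "jaw": 0.085},
  {"tx": 0.018, "ty": -0.13, "tz": -0.04, "wx": -0.3, "wy": 0, "wz": 0, "jaw": 0.085},
  {"tx": 0.024, "ty": -0.175, "tz": -0.053, "wx": -0.342, "wy": 0, "wz": 0, "jaw": 0.085},
  {"tx": 0.03, "ty": -0.22, "tz": -0.067, "wx": -0.342, "wy": 0, "wz": 0, "jaw": 0.085},
])

```text
t: 0.7
position: [378.7, 403.7, 201.0]
tool_rot: [[0.0, -1.0, -0.002], [0.0, -0.002, 1.0], [-1.0, -0.0, 0.0]]
ft_force: [0.3, 0.4, -0.6]
finger_gap: 85.0
```

```bash
python3 - <<'E'
from h import *
s=sense()
for i in range(1):
  print(s['t'],np.round(s['position'],1),np.round(s['tool_rot'],4),s['joints'],s['ft_force'])
E
```

```text
0.7 [378.7 403.7 201. ] [[ 0.0e+00 -1.0e+00 -1.6e-03]
 [ 2.0e-04 -1.6e-03  1.0e+00]
 [-1.0e+00 -0.0e+00  2.0e-04]] [ 6.72244747e-01  2.81873841e-01 -7.14611737e-02  1.21734264e+00
  1.10203739e-04  6.70628071e-01] [ 0.25883255  0.44495973 -0.63434924]
```

servo_tool([
  {"tx": 0.006, "ty": -0.04, "tz": -0.025, "wx": 0, "wy": 0, "wz": 0, "jaw": 0.085},
  {"tx": 0.012, "ty": -0.08, "tz": -0.05, "wx": 0, "wy": 0, "wz": 0, "jaw": 0.085},
  {"tx": 0.018, "ty": -0.12, "tz": -0.075, "wx": 0, "wy": 0, "wz": 0, "jaw": 0.085},
  {"tx": 0.024, "ty": -0.16, "tz": -0.1, "wx": 0, "wy": 0, "wz": 0, "jaw": 0.085},
  {"tx": 0.031, "ty": -0.195, "tz": -0.125, "wx": 0, "wy": 0, "wz": 0, "jaw": 0.085},
])

```text
t: 1.2
position: [574.5, 278.6, 169.9]
tool_rot: [[0.0, -1.0, 0.0], [0.0, 0.0, 1.0], [-1.0, -0.0, 0.0]]
ft_force: [1.1, 0.7, 0.9]
finger_gap: 85.1
```

servo_tool([
  {"tx": 0, "ty": -0.028, "tz": -0.015, "wx": 0, "wy": 0, "wz": 0, "jaw": 0.085},
  {"tx": 0, "ty": -0.028, "tz": -0.015, "wx": 0, "wy": 0, "wz": 0, "jaw": 0.085},
  {"tx": 0, "ty": -0.028, "tz": -0.015, "wx": 0, "wy": 0, "wz": 0, "jaw": 0.085},
])

```text
t: 1.5
position: [600.7, 264.3, 169.5]
tool_rot: [[-0.001, -1.0, 0.001], [-0.0, 0.001, 1.0], [-1.0, 0.001, -0.0]]
ft_force: [-0.3, 0.5, 1.0]
finger_gap: 85.4
```

```bash
python3 - <<'E'
from h import *
import pickle
c=snap('wrist','wA.png'); pickle.dump(c,open('A.pkl','wb'))
print(c['s']['t'],np.round(c['s']['position'],1),proj(c,[[602,264,56]]))
E
```

```text
1.5 [600.7 264.3 169.5] [[255.03694727 187.48643374]]
```

View pics/wA.png

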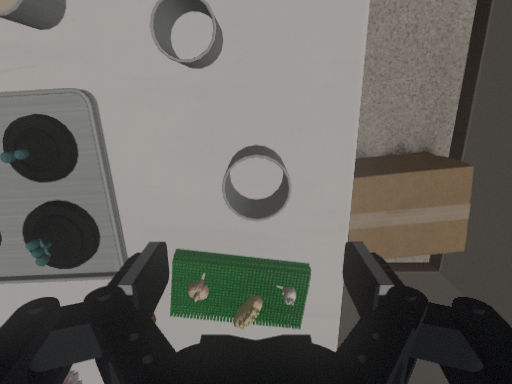

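```bash
python3 - <<'E'
from h import *
import pickle
c=pickle.load(open('A.pkl','rb'))
im=cv2.imread('pics/wA.png'); cv2.imwrite('pics/wA2.png',cv2.resize(im[140:230,210:305],None,fx=6,fy=6,interpolation=cv2.INTER_CUBIC))
for h,r in [(56,31),(52,26),(56,28.5)]:
    a=np.linspace(0,2*np.pi,9)[:-1]; P=np.c_[602+r*np.cos(a),264+r*np.sin(a),h+0*a]; print(h,r,proj(c,P).round(1).tolist())
E
```

```text
56 31 [[255.1, 220.1], [279.4, 210.7], [290.2, 187.5], [280.5, 163.1], [255.0, 152.6], [229.5, 163.1], [219.9, 187.5], [230.8, 210.8]]
52 26 [[255.1, 213.3], [275.2, 205.5], [284.1, 186.2], [276.0, 166.1], [255.0, 157.5], [234.0, 166.1], [226.0, 186.2], [234.9, 205.6]]
56 28.5 [[255.1, 217.5], [277.4, 208.9], [287.4, 187.5], [278.4, 165.1], [255.0, 155.5], [231.6, 165.1], [222.7, 187.5], [232.7, 208.9]]
```

View pics/wA2.png

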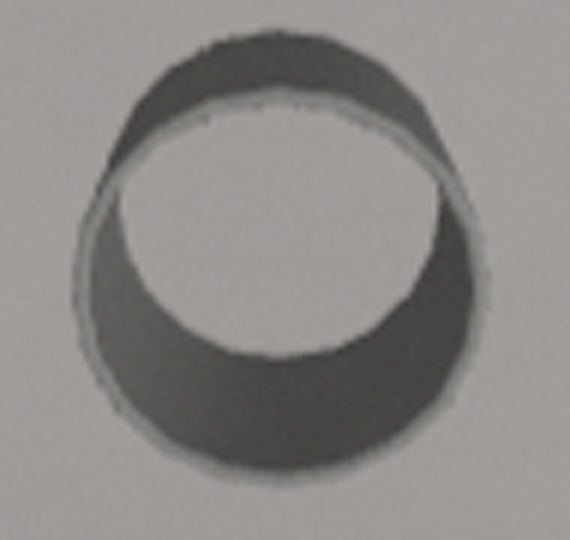

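servo_tool([
  {"tx": 0.007, "ty": -0.012, "tz": -0.045, "wx": 0, "wy": 0, "wz": 0, "jaw": 0.085},
  {"tx": 0.014, "ty": -0.024, "tz": -0.09, "wx": 0, "wy": 0, "wz": 0, "jaw": 0.085},
  {"tx": 0.021, "ty": -0.036, "tz": -0.135, "wx": 0, "wy": 0, "wz": 0, "jaw": 0.085},
  {"tx": 0.028, "ty": -0.048, "tz": -0.18, "wx": 0, "wy": 0, "wz": 0, "jaw": 0.085},
  {"tx": 0.034, "ty": -0.06, "tz": -0.225, "wx": 0, "wy": 0, "wz": 0, "jaw": 0.085},
])

```text
t: 2.05
position: [659.9, 40.2, 136.6]
tool_rot: [[0.0, -1.0, -0.003], [0.0, -0.003, 1.0], [-1.0, -0.0, 0.0]]
ft_force: [0.8, 0.5, 0.2]
finger_gap: 85.3
```

servo_tool([
  {"tx": 0, "ty": -0.005, "tz": -0.04, "wx": 0, "wy": 0, "wz": 0, "jaw": 0.085},
  {"tx": 0, "ty": -0.005, "tz": -0.04, "wx": 0, "wy": 0, "wz": 0, "jaw": 0.085},
  {"tx": 0, "ty": -0.005, "tz": -0.04, "wx": 0, "wy": 0, "wz": 0, "jaw": 0.085},
])

```text
t: 2.35
position: [665.0, 0.4, 136.6]
tool_rot: [[-0.0, -1.0, 0.0], [0.001, 0.0, 1.0], [-1.0, 0.0, 0.001]]
ft_force: [-0.3, -0.1, 0.2]
finger_gap: 84.9
```

```bash
python3 - <<'E'
from h import *
import pickle
c=snap('wrist','wT.png'); pickle.dump(c,open('T.pkl','wb'))
print(c['s']['t'],np.round(c['s']['position'],1),proj(c,[[669,46,16],[671,-50,16],[574,43,16],[578,-53,16]]))
im=cv2.imread('pics/wT.png'); cv2.imwrite('pics/wT2.png',cv2.resize(im[20:260,120:390],None,fx=2.9,fy=2.5,interpolation=cv2.INTER_CUBIC))
E
```

```text
2.35 [6.650e+02 4.000e-01 1.366e+02] [[305.63355872 187.93129783]
 [199.7926154  190.01593108]
 [307.62182158  76.35970866]
 [190.11780567  81.5120693 ]]
```

View pics/wT.png

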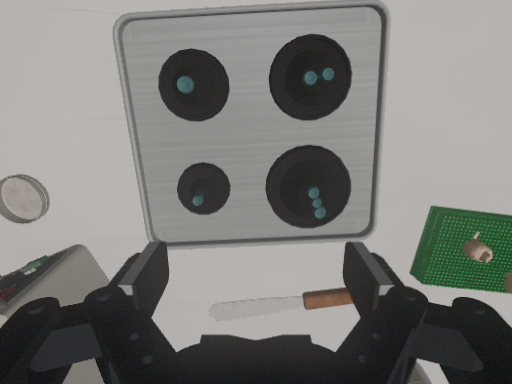

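View pics/wT2.png

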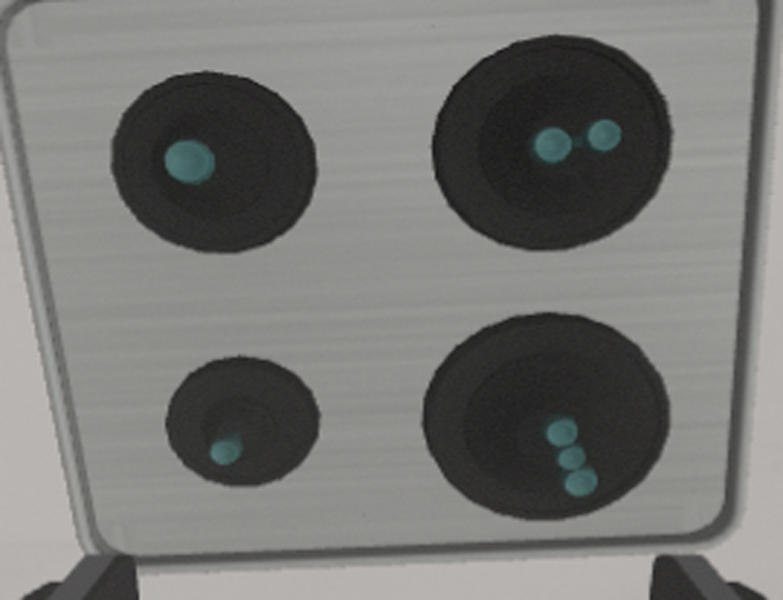

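```bash
cat >> h.py <<'E'
from scipy.optimize import least_squares
def fitc(P,r=None):
    m=P.mean(0)
    if r: f=lambda q:np.hypot(P[:,0]-q[0],P[:,1]-q[1])-r; x0=[m[0],m[1]]
    else: f=lambda q:np.hypot(P[:,0]-q[0],P[:,1]-q[1])-q[2]; x0=[m[0],m[1],25]
    s=least_squares(f,x0,loss='soft_l1',f_scale=0.5); return s.x, np.sqrt(np.mean(f(s.x)**2))
def formers(c,im,guess,thr=70):
    g=cv2.cvtColor(im,cv2.COLOR_BGR2GRAY); out={}
    for n,(x,y,R) in guess.items():
        m=((g<thr)|((im[:,:,1].astype(int)-im[:,:,2])>18)).astype(np.uint8)
        m=cv2.morphologyEx(m,cv2.MORPH_CLOSE,np.ones((3,3)))
        m=cv2.morphologyEx(m,cv2.MORPH_OPEN,np.ones((5,5)))
        cs,_=cv2.findContours(m,cv2.RETR_EXTERNAL,cv2.CHAIN_APPROX_NONE)
        u=proj(c,[[x,y,16]])[0]
        cs=[k for k in cs if cv2.pointPolygonTest(k,(float(u[0]),float(u[1])),False)>0]
        if not cs: print(n,'none');continue
        k=cs[0].reshape(-1,2).astype(float)
        k=k+0.5*(k-k.mean(0))/np.linalg.norm(k-k.mean(0),axis=1)[:,None]
        A,o=pose(c)
        P16=cast(c,k,16)[:,:2];P3=cast(c,k,3)[:,:2]
        C=np.array([x,y])
        for _ in range(3):
            d=C-o[:2];d/=np.linalg.norm(d)
            far=((P16-C)@d)>0.3*R; near=((P3-C)@d)<-0.3*R
            a,ea=fitc(P16[far],R);b,eb=fitc(P3[near],R); ab,e=fitc(np.r_[P16[far],P3[near]],R); fr,_=fitc(P16[far])
            C=ab
        print(n,'far',a.round(1),round(ea,2),'near',b.round(1),round(eb,2),'both',ab.round(1),round(e,2),'free',fr.round(1))
        out[n]=ab
    return out
E
python3 - <<'E'
from h import *
import pickle
c=pickle.load(open('T.pkl','rb'));im=cv2.imread('pics/wT.png')
formers(c,im,dict(f62=(669,46,40),f32=(671,-50,25),f52=(574,43,35),f42=(578,-53,30)))
print('top')
c=camera('top');c['s']=sense();im=cv2.imread('pics/top0.png')
formers(c,im,dict(f62=(669,46,40),f32=(671,-50,25),f52=(574,43,35),f42=(578,-53,30)))
E
```

```text
f62 far [668.   47.2] 0.76 near [672.   49.7] 0.29 both [670.2  47.6] 2.08 free [670.8  48.9  37.2]
f32 far [669.1 -46.5] 0.67 near [673.3 -48.8] 0.33 both [670.3 -48.3] 2.09 free [671.8 -48.   22.5]
f52 far [576.2  43. ] 0.63 near [574.9  46.9] 0.34 both [576.5  44.5] 1.85 free [575.4  45.4  32.8]
f42 far [581.5 -48.9] 0.57 near [580.8 -52.7] 0.28 both [581.8 -50.3] 1.72 free [581.1 -51.2  28. ]
top
f62 far [670.1  48.2] 0.71 near [672.3  48.9] 0.63 both [671.2  48.7] 1.06 free [671.3  48.5  39. ]
f32 far [671.4 -49.2] 0.67 near [673.6 -49.1] 0.54 both [672.4 -49.1] 1.09 free [673.1 -49.4  23.5]
f52 far [574.   44.6] 0.71 near [576.7  45.7] 0.83 both [575.2  45.2] 1.37 free [575.4  45.2  33.7]
f42 far [580.  -52.5] 0.74 near [581.7 -52.7] 0.69 both [580.8 -52.4] 1.03 free [582.1 -52.8  28.2]
```

```bash
cat >> h.py <<'E'
def formers2(c,im,guess,thr=70,zt=16):
    g=cv2.cvtColor(im,cv2.COLOR_BGR2GRAY); out={}
    m=((g<thr)|((im[:,:,1].astype(int)-im[:,:,2])>18)).astype(np.uint8)
    m=cv2.morphologyEx(m,cv2.MORPH_CLOSE,np.ones((3,3)))
    m=cv2.morphologyEx(m,cv2.MORPH_OPEN,np.ones((5,5)))
    cs,_=cv2.findContours(m,cv2.RETR_EXTERNAL,cv2.CHAIN_APPROX_NONE)
    for n,(x,y,R) in guess.items():
        u=proj(c,[[x,y,16]])[0]
        k=[k for k in cs if cv2.pointPolygonTest(k,(float(u[0]),float(u[1])),False)>0][0].reshape(-1,2).astype(float)
        A,o=pose(c); C=np.array([x,y])
        Pt=cast(c,k,zt)[:,:2];P3=cast(c,k,3)[:,:2]
        for _ in range(3):
            d=C-o[:2];d/=np.linalg.norm(d)
            F=Pt[((Pt-C)@d)>0.3*R]; N=P3[((P3-C)@d)<-0.3*R]
            f=lambda q:np.r_[np.hypot(*(F-q[:2]).T)-q[2],np.hypot(*(N-q[:2]).T)-q[3]]
            s=least_squares(f,[*C,R,R],loss='soft_l1',f_scale=.5);C=s.x[:2]
        print(n,s.x.round(2),'rms',np.sqrt(np.mean(f(s.x)**2)).round(2))
E
python3 - <<'E'
from h import *
import pickle
G=dict(f62=(669,46,40),f32=(671,-50,25),f52=(574,43,35),f42=(578,-53,30))
c=pickle.load(open('T.pkl','rb'));im=cv2.imread('pics/wT.png')
for t in (60,80): formers2(c,im,G,t)
print('top')
c=camera('top');c['s']=sense();im=cv2.imread('pics/top0.png')
for t in (60,80):formers2(c,im,G,t)
E
```

```text
f62 [670.91  49.09  36.28  38.5 ] rms 0.34
f32 [671.93 -48.2   21.65  23.19] rms 0.29
f52 [575.3   45.56  32.16  33.42] rms 0.26
f42 [580.95 -51.41  27.31  28.34] rms 0.24
f62 [670.6   49.07  36.98  38.52] rms 0.29
f32 [671.97 -48.22  22.01  23.54] rms 0.33
f52 [575.32  45.56  32.45  33.52] rms 0.26
f42 [581.13 -51.46  27.56  28.57] rms 0.25
top
f62 [671.67  48.6   37.08  38.09] rms 0.59
f32 [672.64 -48.91  21.65  22.84] rms 0.78
f52 [575.82  45.57  31.95  32.86] rms 0.65
f42 [582.72 -52.91  26.05  28.87] rms 0.76
f62 [672.2   49.    37.38  38.89] rms 0.71
f32 [673.69 -49.12  22.18  23.94] rms 0.63
f52 [576.25  45.62  32.36  34.23] rms 0.72
f42 [581.08 -52.51  28.46  28.48] rms 0.62
```

servo_tool([
  {"tx": 0, "ty": 0.045, "tz": -0.001, "wx": 0, "wy": 0, "wz": 0, "jaw": 0.085},
  {"tx": 0, "ty": 0.087, "tz": -0.003, "wx": 0, "wy": 0, "wz": 0, "jaw": 0.085},
  {"tx": 0, "ty": 0.087, "tz": -0.003, "wx": 0, "wy": 0, "wz": 0, "jaw": 0.085},
  {"tx": 0, "ty": 0.087, "tz": -0.003, "wx": 0, "wy": 0, "wz": 0, "jaw": 0.085},
])

```text
t: 2.9
position: [577.5, -1.3, 136.7]
tool_rot: [[0.0, -1.0, -0.003], [0.0, -0.003, 1.0], [-1.0, -0.0, 0.0]]
ft_force: [0.4, 0.4, 0.7]
finger_gap: 85.2
```

```bash
python3 - <<'E'
from h import *
import pickle
G=dict(f62=(669,46,40),f32=(671,-50,25),f52=(574,43,35),f42=(578,-53,30))
c=snap('wrist','wT3.png'); pickle.dump(c,open('T3.pkl','wb'))
print(c['s']['t'],np.round(c['s']['position'],1))
G.pop('f62');G.pop('f32')
im=cv2.imread('pics/wT3.png'); formers2(c,im,G,80);formers2(c,im,G,60)
E
```

```text
2.9 [577.5  -1.3 136.7]
f52 [574.78  45.94  32.1   33.54] rms 0.3
f42 [580.78 -51.97  26.73  28.76] rms 0.32
f52 [574.98  46.02  31.46  33.44] rms 0.31
f42 [580.65 -51.78  26.7   28.35] rms 0.29
```

View pics/wT3.png

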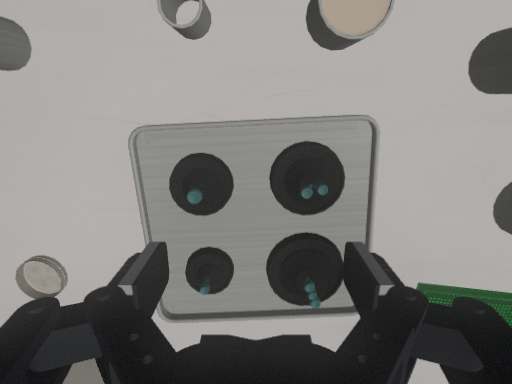

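servo_tool([
  {"tx": -0.007, "ty": 0.043, "tz": -0.017, "wx": 0, "wy": 0, "wz": 0, "jaw": 0.085},
  {"tx": -0.014, "ty": 0.086, "tz": -0.034, "wx": 0, "wy": 0, "wz": 0, "jaw": 0.085},
  {"tx": -0.021, "ty": 0.132, "tz": -0.053, "wx": 0, "wy": 0, "wz": 0, "jaw": 0.085},
  {"tx": -0.021, "ty": 0.134, "tz": -0.053, "wx": 0, "wy": 0, "wz": 0, "jaw": 0.085},
  {"tx": -0.021, "ty": 0.134, "tz": -0.053, "wx": 0, "wy": 0, "wz": 0, "jaw": 0.085},
])

```text
t: 3.45
position: [445.9, -56.5, 158.6]
tool_rot: [[0.003, -1.0, 0.0], [-0.001, 0.0, 1.0], [-1.0, -0.003, -0.001]]
ft_force: [0.5, 1.0, -0.1]
finger_gap: 85.0
```

```bash
cat >> h.py <<'E'
import pickle
def crop(n,x,y,h,r,k=6):
    c=snap('wrist','w%s.png'%n); pickle.dump(c,open(n+'.pkl','wb'))
    im=cv2.imread('pics/w%s.png'%n); u=proj(c,[[x,y,h-8]])[0].astype(int)
    w=50; x0=max(u[0]-w,0);y0=max(u[1]-w,0)
    cv2.imwrite('pics/w%sc.png'%n,cv2.resize(im[y0:y0+2*w,x0:x0+2*w],None,fx=k,fy=k,interpolation=cv2.INTER_CUBIC))
    a=np.linspace(0,2*np.pi,181)
    def ext(q):
        p=proj(c,np.c_[q[0]+r*np.cos(a),q[1]+r*np.sin(a),h+0*a]); return np.array([p[:,0].min(),p[:,0].max(),p[:,1].min(),p[:,1].max()])
    print(c['s']['t'],np.round(c['s']['position'],1),'crop origin',x0,y0)
def centre(n,x0,y0,l,rr,t,b,h,r,k=6):
    # extremes of the outer top rim (crop px): left,right,top,bottom
    c=pickle.load(open(n+'.pkl','rb')); a=np.linspace(0,2*np.pi,181)
    m=np.array([l/k+x0,rr/k+x0,t/k+y0,b/k+y0])-0.5+0.5/k
    def ext(q):
        p=proj(c,np.c_[q[0]+r*np.cos(a),q[1]+r*np.sin(a),h+0*a]); return np.array([p[:,0].min(),p[:,0].max(),p[:,1].min(),p[:,1].max()])
    s=least_squares(lambda q:ext(q)-m,cast(c,[(m[0]+m[1])/2,(m[2]+m[3])/2],h)[0,:2])
    print(n,s.x.round(2),'res px',s.fun.round(2)); return s.x
E
python3 - <<'E'
from h import *
crop('C',443,-54,44,16)
centre('A',210,140,72,490,88,487,56,31)
E
```

```text
3.45 [445.9 -56.5 158.6] crop origin 208 129
A [603.1  265.22] res px [-0.33  0.33 -0.37  0.45]
```

View pics/wCc.png

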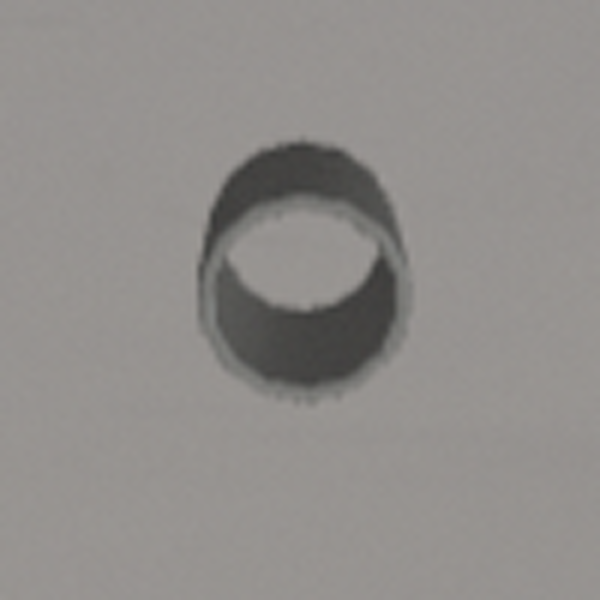

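```bash
python3 - <<'E'
from h import *
centre('C',208,129,198,413,193,402,44,16)
print(sense()['t'],np.round(sense()['position'],2),np.round(sense()['position'],2), np.round(sense()['tool_rot'],4))
E
```

```text
C [439.87 -53.79] res px [-0.34  0.34 -0.2   0.22]
3.5 [446.78 -56.4  158.4 ] [446.78 -56.4  158.4 ] [[ 3.7e-03 -1.0e+00 -3.0e-04]
 [-8.0e-04 -3.0e-04  1.0e+00]
 [-1.0e+00 -3.7e-03 -8.0e-04]]
```

servo_tool([
  {"tx": 0, "ty": 0, "tz": 0, "wx": 0, "wy": 0, "wz": 0, "jaw": 0.085},
  {"tx": 0, "ty": 0, "tz": 0, "wx": 0, "wy": 0, "wz": 0, "jaw": 0.085},
])

```text
t: 3.7
position: [446.1, -55.9, 157.3]
tool_rot: [[0.001, -1.0, -0.001], [-0.0, -0.001, 1.0], [-1.0, -0.001, -0.0]]
ft_force: [-0.2, 0.7, 0.2]
finger_gap: 84.8
```

```bash
python3 - <<'E'
from h import *
for i in range(3):
  crop('C2',441,-54,44,16)
s=sense();print(np.round(s['position'],2),np.round(s['tool_rot'],4))
E
```

```text
3.7 [446.1 -55.9 157.3] crop origin 207 127
3.75 [445.8 -55.8 157.1] crop origin 207 128
3.8 [445.5 -55.8 157. ] crop origin 207 128
[445.25 -55.82 156.99] [[-4.e-04 -1.e+00 -1.e-03]
 [ 2.e-04 -1.e-03  1.e+00]
 [-1.e+00  4.e-04  2.e-04]]
```

View pics/wC2c.png

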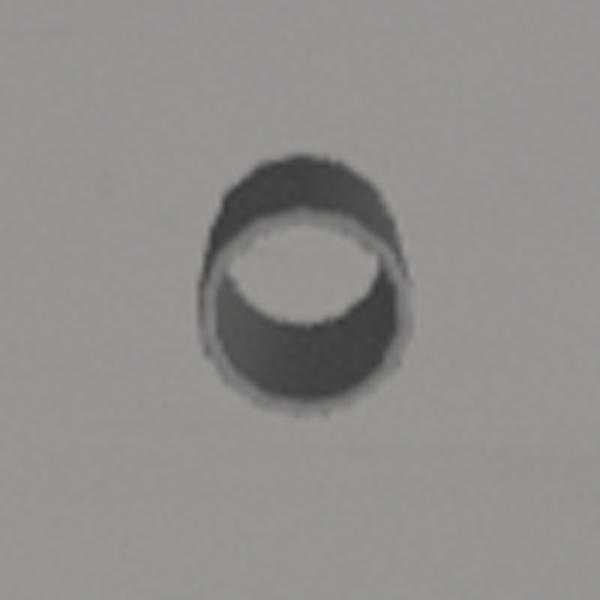

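```bash
python3 - <<'E'
from h import *
centre('C2',207,128,198,413,207,415,44,16)
for i in range(3):
  c=snap('wrist','x.png');s=c['s'];print(s['t'],np.round(s['position'],2),np.round(s['tool_rot'],4).tolist())
E
```

```text
C2 [439.71 -53.92] res px [-0.43  0.43 -0.35  0.39]
3.85 [445.25 -55.82 156.99] [[-0.0004, -1.0, -0.001], [0.0002, -0.001, 1.0], [-1.0, 0.0004, 0.0002]]
3.9 [445.07 -55.85 157.01] [[-0.0004, -1.0, -0.0009], [0.0003, -0.0009, 1.0], [-1.0, 0.0004, 0.0003]]
3.95 [444.92 -55.86 157.02] [[-0.0004, -1.0, -0.0007], [0.0003, -0.0007, 1.0], [-1.0, 0.0004, 0.0003]]
```

servo_tool([
  {"tx": 0.04, "ty": 0.0048, "tz": 0.0021, "wx": 0, "wy": 0, "wz": 0, "jaw": 0.06},
  {"tx": 0.08, "ty": 0.0048, "tz": 0.0021, "wx": 0, "wy": 0, "wz": 0, "jaw": 0.06},
  {"tx": 0.12, "ty": 0.0048, "tz": 0.0021, "wx": 0, "wy": 0, "wz": 0, "jaw": 0.06},
  {"tx": 0.14, "ty": 0.0048, "tz": 0.0021, "wx": 0, "wy": 0, "wz": 0, "jaw": 0.06},
  {"tx": 0.145, "ty": 0.0048, "tz": 0.0021, "wx": 0, "wy": 0, "wz": 0, "jaw": 0.06},
])

```text
t: 4.5
position: [437.6, -53.3, 9.9]
tool_rot: [[-0.005, -1.0, -0.0], [0.002, -0.0, 1.0], [-1.0, 0.005, 0.002]]
ft_force: [0.1, 0.2, 0.5]
finger_gap: 60.2
```

servo_tool([
  {"tx": 0, "ty": 0, "tz": 0, "wx": 0, "wy": 0, "wz": 0, "jaw": 0.045},
  {"tx": 0, "ty": 0, "tz": 0, "wx": 0, "wy": 0, "wz": 0, "jaw": 0.035},
  {"tx": 0, "ty": 0, "tz": 0, "wx": 0, "wy": 0, "wz": 0, "jaw": 0.025},
  {"tx": 0, "ty": 0, "tz": 0, "wx": 0, "wy": 0, "wz": 0, "jaw": 0.025},
  {"tx": 0, "ty": 0, "tz": 0, "wx": 0, "wy": 0, "wz": 0, "jaw": 0.025},
])

```text
t: 5.0
position: [441.3, -54.4, 13.8]
tool_rot: [[0.003, -1.0, -0.0], [-0.001, -0.0, 1.0], [-1.0, -0.003, -0.001]]
ft_force: [-1.1, -0.0, 6.4]
finger_gap: 30.0
```

servo_tool([
  {"tx": -0.02, "ty": 0, "tz": 0, "wx": 0, "wy": 0, "wz": 0, "jaw": 0.025},
  {"tx": -0.05, "ty": 0, "tz": 0, "wx": 0, "wy": 0, "wz": 0, "jaw": 0.025},
  {"tx": -0.09, "ty": 0, "tz": 0, "wx": 0, "wy": 0, "wz": 0, "jaw": 0.025},
  {"tx": -0.1, "ty": 0, "tz": 0, "wx": 0, "wy": 0, "wz": 0, "jaw": 0.025},
  {"tx": -0.1, "ty": 0, "tz": 0, "wx": 0, "wy": 0, "wz": 0, "jaw": 0.025},
])

```text
t: 5.5
position: [441.7, -54.5, 114.4]
tool_rot: [[0.005, -1.0, -0.0], [-0.001, -0.0, 1.0], [-1.0, -0.005, -0.001]]
ft_force: [0.3, -0.3, -1.3]
finger_gap: 30.1
```

```bash
python3 - <<'E'
from h import *
s=sense();p=s['position'];print(p.round(1) if hasattr(p,'round') else p,s['finger_gap'])
c=snap('wrist','wC3.png');pickle.dump(c,open('C3.pkl','wb'))
print(proj(c,[[p[0],p[1],p[2]+32]]))
im=cv2.imread('pics/wC3.png');cv2.imwrite('pics/wC3c.png',cv2.resize(im[190:330,175:335],None,fx=5,fy=4.2,interpolation=cv2.INTER_CUBIC))
E
```

```text
[441.7 -54.5 114.4] 30.055815171188435
[[255.17595773 284.66492668]]
```

View pics/wC3c.png

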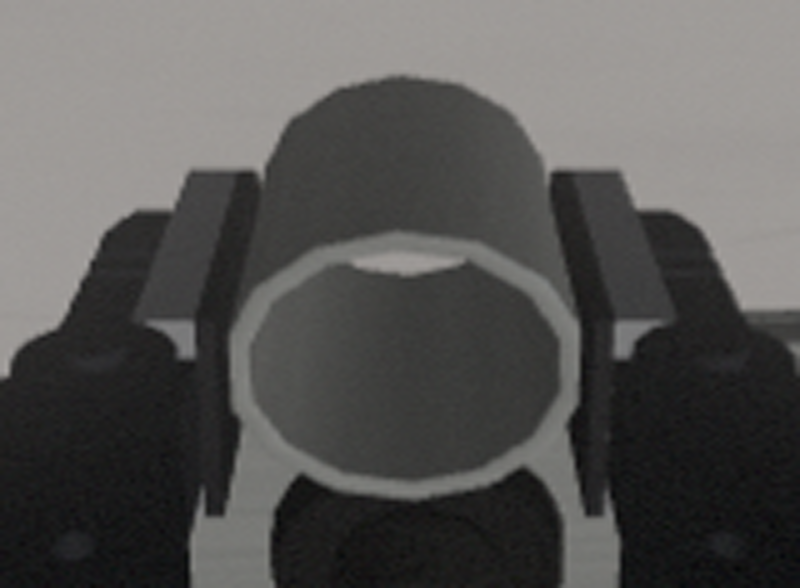

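```bash
cat >> h.py <<'E'
def hand(n,l,rr,t,b,h,r):
    "offset of held ring (camera-measured) from TCP; h=rim height above TCP, full-image px"
    c=pickle.load(open(n+'.pkl','rb'));p=np.array(c['s']['position']); a=np.linspace(0,2*np.pi,361); m=np.array([l,rr,t,b])
    T=np.array(c['s']['tool_rot'])
    def ext(q):
        X=np.c_[-q[2]+0*a, q[0]+r*np.cos(a), q[1]+r*np.sin(a)]@T.T+p
        u=proj(c,X); return np.array([u[:,0].min(),u[:,0].max(),u[:,1].min(),u[:,1].max()])
    s=least_squares(lambda q:ext([*q,h])-m,[0,0]); s3=least_squares(lambda q:ext(q)-m,[0,0,h])
    print(n,'world off dx,dy',(-s.x[0]).round(2),s.x[1].round(2),'res',s.fun.round(1),'free h',s3.x.round(2),s3.fun.round(1))
E
python3 - <<'E'
from h import *
hand('C3',221-.4,291.2-.4,245.2-.4,309-.4,32,16)
E
```

```text
C3 world off dx,dy -2.94 0.17 res [-3.4  3.4 -1.2  1.8] free h [-2.24  0.18 23.83] [-0.7  0.7  0.8 -0.8]
```

```bash
python3 - <<'E'
from h import *
c=snap('scene','s1.png');s=c['s'];p=np.array(s['position']);print(s['t'],p.round(2),s['finger_gap'],np.round(s['tool_rot'],4).tolist())
u=proj(c,[p,p+[0,0,-12],p+[0,0,-20],p+[0,0,32]]);print(u.round(1))
im=cv2.imread('pics/s1.png');x,y=u[0].astype(int);x0,y0=x-60,y-60;print(x0,y0)
cv2.imwrite('pics/s1c.png',cv2.resize(im[y0:y0+100,x0:x0+120],None,fx=6,fy=6,interpolation=cv2.INTER_CUBIC))
c=snap('wrist','wC4.png');c['s'];pickle.dump(c,open('C4.pkl','wb'))
T=np.array(c['s']['tool_rot']);p=np.array(c['s']['position'])
for hb in (12,20): 
    a=np.linspace(0,2*np.pi,181);print(hb,proj(c,np.c_[p[0]+2+16*np.cos(a),p[1]+16*np.sin(a),p[2]-hb+0*a])[:,1].min())
im=cv2.imread('pics/wC4.png');cv2.imwrite('pics/wC4c.png',cv2.resize(im[190:330,175:335],None,fx=5,fy=4.2,interpolation=cv2.INTER_CUBIC))
E
```

```text
5.55 [440.42 -54.15 112.77] 30.044648959679492 [[0.0021, -1.0, -0.0002], [-0.0006, -0.0002, 1.0], [-1.0, -0.0021, -0.0006]]
[[213.  193.1]
 [213.4 198.3]
 [213.6 201.8]
 [212.1 178.5]]
153 133
12 214.0944987053373
20 208.86356006238643
```

View pics/s1c.png

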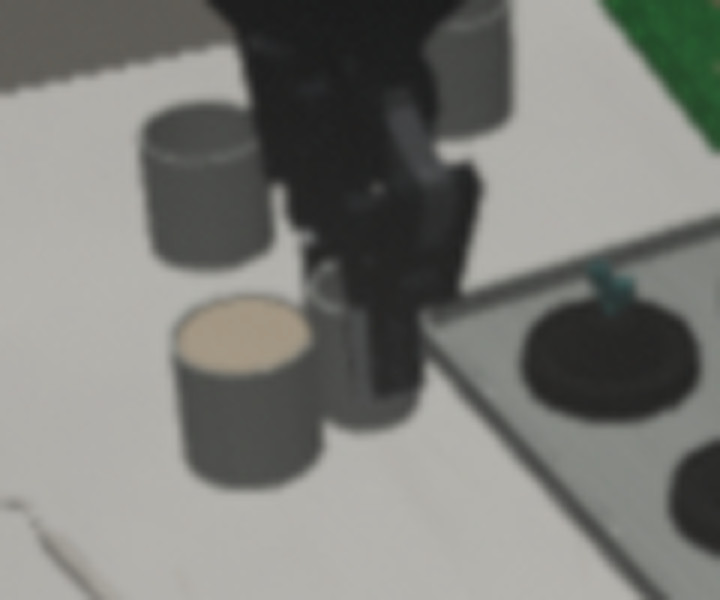

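View pics/wC4c.png

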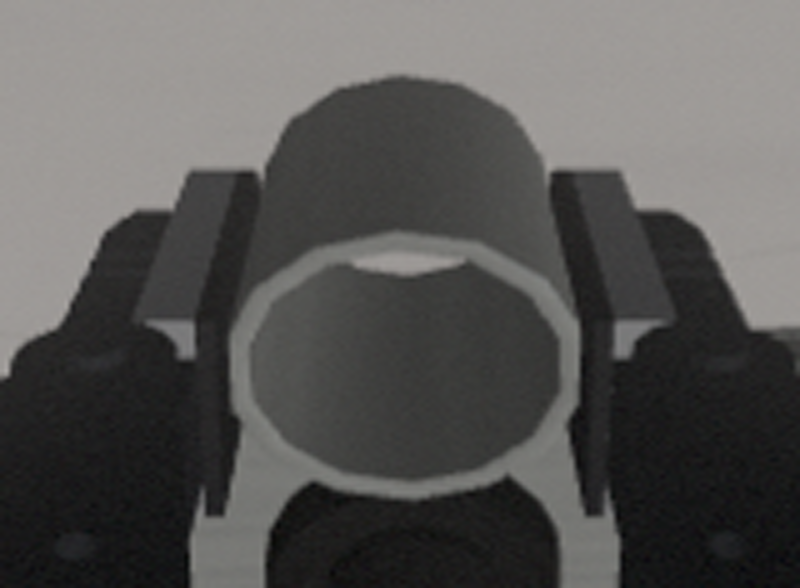

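```bash
python3 - <<'E'
from h import *
c=camera('scene');c['s']=0
p=np.array([440.42,-54.15,112.77]);a=np.linspace(0,2*np.pi,181)
for hb in(12,20):
  for dx in (-3,0,2.2):
    u=proj(c,np.c_[p[0]+dx+16*np.cos(a),p[1]+16*np.sin(a),p[2]-hb+0*a]);i=u[:,1].argmax();print(hb,dx,u[i].round(1), u[:,0].min().round(1),u[:,0].max().round(1))
for d in [(11,-15),(11,-20),(-11,-15),(-11,-20)]: print('tip',d,proj(c,[p+[d[0],d[1],0]]).round(1))
E
```

```text
12 -3 [211.3 204. ] 203.1 220.6
12 0 [212.8 203.5] 204.7 222.1
12 2.2 [213.9 203.2] 205.8 223.2
20 -3 [211.5 207.5] 203.4 220.8
20 0 [213.1 207. ] 204.9 222.3
20 2.2 [214.2 206.7] 206.1 223.3
tip (11, -15) [[221.8 195.8]]
tip (11, -20) [[222.9 197.2]]
tip (-11, -15) [[210.5 199. ]]
tip (-11, -20) [[211.6 200.5]]
```

```bash
python3 - <<'E'
import h
from h import *
po=h.pose
G=dict(f62=(669,46,40),f32=(671,-50,25),f52=(574,43,35),f42=(578,-53,30))
for k in (0,4,7,9):
    h.pose=lambda c,k=k:(po(c)[0],po(c)[1]+np.array([0,0,k]))
    print('---',k)
    formers2(pickle.load(open('T.pkl','rb')),cv2.imread('pics/wT.png'),G,80)
    formers2(pickle.load(open('T3.pkl','rb')),cv2.imread('pics/wT3.png'),{k:G[k] for k in('f52','f42')},80)
    centre('A',210,140,72,490,88,487,56,31)
    centre('C2',207,128,198,413,207,415,44,16)
    hand('C4',221-.4,291.2-.4,245.2-.4,309-.4,32,16)
E
```

```text
--- 0
f62 [670.6   49.07  36.98  38.52] rms 0.29
f32 [671.97 -48.22  22.01  23.54] rms 0.33
f52 [575.32  45.56  32.45  33.52] rms 0.26
f42 [581.13 -51.46  27.56  28.57] rms 0.25
f52 [574.78  45.94  32.1   33.54] rms 0.3
f42 [580.78 -51.97  26.73  28.76] rms 0.32
A [603.1  265.22] res px [-0.33  0.33 -0.37  0.45]
C2 [439.71 -53.92] res px [-0.43  0.43 -0.35  0.39]
C4 world off dx,dy -2.94 0.17 res [-3.4  3.4 -1.2  1.8] free h [-2.24  0.18 23.83] [-0.7  0.7  0.8 -0.8]
--- 4
f62 [671.78  49.78  37.6   39.09] rms 0.29
f32 [673.19 -48.94  22.37  23.9 ] rms 0.34
f52 [575.1   46.25  32.95  34.04] rms 0.26
f42 [581.   -52.23  28.    29.  ] rms 0.26
f52 [575.86  46.64  32.62  34.04] rms 0.3
f42 [581.95 -52.72  27.16  29.2 ] rms 0.32
A [604.24 265.23] res px [ 0.21 -0.21  0.09 -0.12]
C2 [440.78 -53.89] res px [-0.14  0.14 -0.09  0.1 ]
C4 world off dx,dy -0.4 0.17 res [-2.   2.  -0.2  0.4] free h [-2.24  0.18 27.83] [-0.7  0.7  0.8 -0.8]
--- 7
f62 [672.68  50.33  38.05  39.53] rms 0.29
f32 [674.1  -49.48  22.65  24.17] rms 0.34
f52 [574.93  46.76  33.33  34.42] rms 0.26
f42 [580.9  -52.81  28.32  29.32] rms 0.26
f52 [576.67  47.17  33.    34.43] rms 0.31
f42 [582.79 -53.24  27.55  29.49] rms 0.32
A [605.09 265.24] res px [ 0.61 -0.61  0.43 -0.53]
C2 [441.58 -53.86] res px [ 0.07 -0.07  0.1  -0.11]
C4 world off dx,dy 1.5 0.18 res [-1.1  1.1  0.5 -0.5] free h [-2.24  0.18 30.83] [-0.7  0.7  0.8 -0.8]
--- 9
f62 [673.28  50.69  38.34  39.82] rms 0.29
f32 [674.71 -49.84  22.83  24.36] rms 0.34
f52 [574.83  47.1   33.58  34.67] rms 0.27
f42 [580.84 -53.2   28.54  29.53] rms 0.26
f52 [577.21  47.53  33.26  34.68] rms 0.31
f42 [583.37 -53.62  27.76  29.71] rms 0.32
A [605.66 265.24] res px [ 0.87 -0.87  0.65 -0.81]
C2 [442.12 -53.85] res px [ 0.2  -0.2   0.22 -0.24]
C4 world off dx,dy 2.77 0.18 res [-0.4  0.4  1.  -1.1] free h [-2.24  0.18 32.83] [-0.7  0.7  0.8 -0.8]
```

servo_tool([
  {"tx": 0, "ty": -0.045, "tz": 0.001, "wx": 0, "wy": 0, "wz": 0, "jaw": 0.025},
  {"tx": 0, "ty": -0.09, "tz": 0.002, "wx": 0, "wy": 0, "wz": 0, "jaw": 0.025},
  {"tx": 0, "ty": -0.138, "tz": 0.003, "wx": 0, "wy": 0, "wz": 0, "jaw": 0.025},
  {"tx": 0, "ty": -0.186, "tz": 0.004, "wx": 0, "wy": 0, "wz": 0, "jaw": 0.025},
  {"tx": 0, "ty": -0.2324, "tz": 0.0049, "wx": 0, "wy": 0, "wz": 0, "jaw": 0.025},
])

```text
t: 6.2
position: [673.1, -48.7, 109.8]
tool_rot: [[-0.003, -1.0, -0.0], [0.001, -0.0, 1.0], [-1.0, 0.003, 0.001]]
ft_force: [0.6, -1.1, 0.0]
finger_gap: 29.9
```

servo_tool([
  {"tx": 0, "ty": 0, "tz": 0, "wx": 0, "wy": 0, "wz": 0, "jaw": 0.025},
  {"tx": 0, "ty": 0, "tz": 0, "wx": 0, "wy": 0, "wz": 0, "jaw": 0.025},
  {"tx": 0, "ty": 0, "tz": 0, "wx": 0, "wy": 0, "wz": 0, "jaw": 0.025},
])

```text
t: 6.5
position: [670.4, -48.8, 110.6]
tool_rot: [[-0.004, -1.0, -0.0], [0.001, -0.0, 1.0], [-1.0, 0.004, 0.001]]
ft_force: [-0.2, 0.5, -0.5]
finger_gap: 29.9
```

```bash
python3 - <<'E'
from h import *
c=snap('wrist','wC5.png');print(np.round(c['s']['position'],2))
im=cv2.imread('pics/wC5.png');cv2.imwrite('pics/wC5c.png',cv2.resize(im[190:330,175:335],None,fx=5,fy=4.2,interpolation=cv2.INTER_CUBIC))
c=snap('top','t5.png')
im=cv2.imread('pics/t5.png');cv2.imwrite('pics/t5c.png',cv2.resize(im[110:230,190:310],None,fx=5,fy=5,interpolation=cv2.INTER_CUBIC))
E
```

```text
[670.36 -48.76 110.64]
```

View pics/wC5c.png

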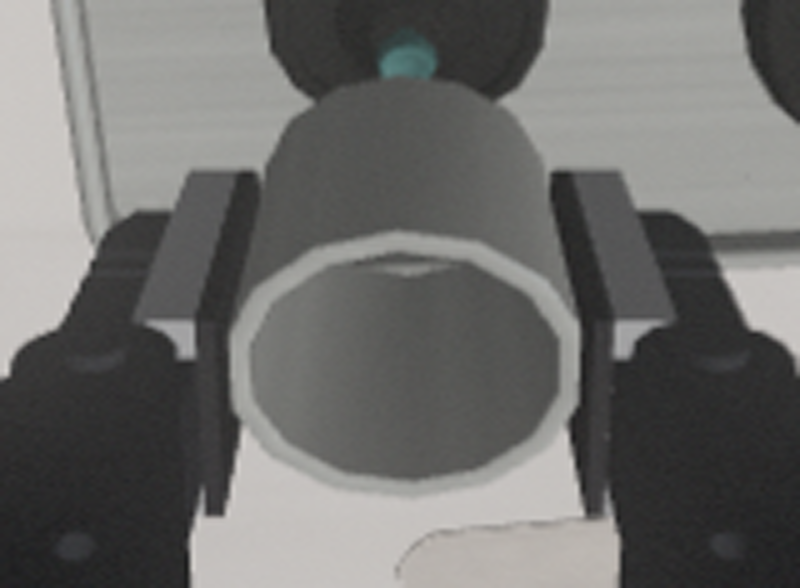

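servo_tool([
  {"tx": 0, "ty": 0, "tz": 0, "wx": 0, "wy": 0, "wz": 0, "jaw": 0.025},
  {"tx": 0, "ty": 0, "tz": 0, "wx": 0, "wy": 0, "wz": 0, "jaw": 0.025},
  {"tx": 0, "ty": 0, "tz": 0, "wx": 0, "wy": 0, "wz": 0, "jaw": 0.025},
  {"tx": 0, "ty": 0, "tz": 0, "wx": 0, "wy": 0, "wz": 0, "jaw": 0.025},
])

```text
t: 7.0
position: [672.2, -49.1, 112.8]
tool_rot: [[0.001, -1.0, -0.0], [-0.0, -0.0, 1.0], [-1.0, -0.001, -0.0]]
ft_force: [1.0, -0.6, 0.5]
finger_gap: 30.1
```

View pics/t5c.png

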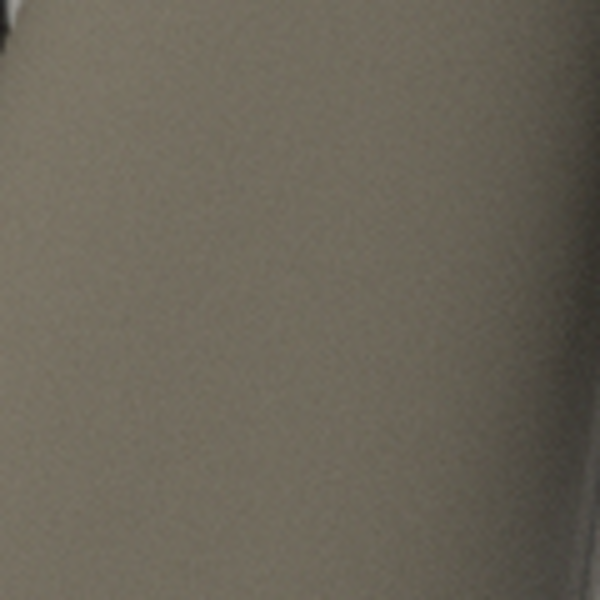

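servo_tool([
  {"tx": 0.015, "ty": 0, "tz": 0, "wx": 0, "wy": 0, "wz": 0, "jaw": 0.025},
  {"tx": 0.032, "ty": 0, "tz": 0, "wx": 0, "wy": 0, "wz": 0, "jaw": 0.025},
  {"tx": 0.049, "ty": 0, "tz": 0, "wx": 0, "wy": 0, "wz": 0, "jaw": 0.025},
  {"tx": 0.065, "ty": 0, "tz": 0, "wx": 0, "wy": 0, "wz": 0, "jaw": 0.025},
  {"tx": 0.073, "ty": 0, "tz": 0, "wx": 0, "wy": 0, "wz": 0, "jaw": 0.025},
])

```text
t: 7.5
position: [671.3, -48.8, 37.7]
tool_rot: [[-0.002, -1.0, -0.0], [0.0, -0.0, 1.0], [-1.0, 0.002, 0.0]]
ft_force: [-0.4, 0.2, -0.8]
finger_gap: 29.7
```

servo_tool([
  {"tx": 0.004, "ty": 0, "tz": 0, "wx": 0, "wy": 0, "wz": 0, "jaw": 0.025},
  {"tx": 0.008, "ty": 0, "tz": 0, "wx": 0, "wy": 0, "wz": 0, "jaw": 0.025},
  {"tx": 0.011, "ty": 0, "tz": 0, "wx": 0, "wy": 0, "wz": 0, "jaw": 0.025},
  {"tx": 0.012, "ty": 0, "tz": 0, "wx": 0, "wy": 0, "wz": 0, "jaw": 0.025},
  {"tx": 0.012, "ty": 0, "tz": 0, "wx": 0, "wy": 0, "wz": 0, "jaw": 0.025},
])

```text
t: 8.0
position: [672.5, -49.0, 27.6]
tool_rot: [[0.0, -1.0, -0.0], [-0.0, -0.0, 1.0], [-1.0, -0.0, -0.0]]
ft_force: [0.2, -0.1, -0.4]
finger_gap: 29.9
```

```bash
python3 - <<'E'
from h import *
c=snap('wrist','wC6.png');print(np.round(c['s']['position'],2),c['s']['ft_force'])
im=cv2.imread('pics/wC6.png');cv2.imwrite('pics/wC6c.png',cv2.resize(im[130:330,145:365],None,fx=3.6,fy=3,interpolation=cv2.INTER_CUBIC))
E
```

```text
[672.46 -49.04  27.61] [ 0.15286955 -0.09368376 -0.41788336]
```

View pics/wC6c.png

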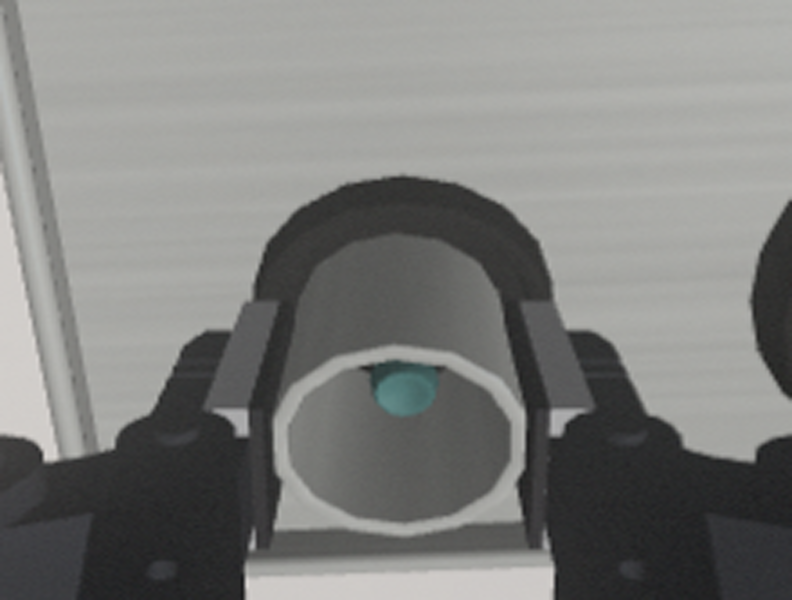

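servo_tool([
  {"tx": 0.001, "ty": 0, "tz": 0, "wx": 0, "wy": 0, "wz": 0, "jaw": 0.025},
  {"tx": 0.002, "ty": 0, "tz": 0, "wx": 0, "wy": 0, "wz": 0, "jaw": 0.025},
  {"tx": 0.002, "ty": 0, "tz": 0, "wx": 0, "wy": 0, "wz": 0, "jaw": 0.025},
  {"tx": 0.002, "ty": 0, "tz": 0, "wx": 0, "wy": 0, "wz": 0, "jaw": 0.035},
  {"tx": 0.002, "ty": 0, "tz": 0, "wx": 0, "wy": 0, "wz": 0, "jaw": 0.05},
])

```text
t: 8.55
position: [672.5, -49.1, 25.5]
tool_rot: [[0.001, -1.0, -0.0], [-0.0, -0.0, 1.0], [-1.0, -0.001, -0.0]]
ft_force: [-0.4, -0.3, -0.4]
finger_gap: 48.3
```

servo_tool([
  {"tx": 0, "ty": 0, "tz": 0, "wx": 0, "wy": 0, "wz": 0, "jaw": 0.05},
  {"tx": -0.01, "ty": 0, "tz": 0, "wx": 0, "wy": 0, "wz": 0, "jaw": 0.055},
  {"tx": -0.04, "ty": 0, "tz": 0, "wx": 0, "wy": 0, "wz": 0, "jaw": 0.06},
  {"tx": -0.08, "ty": 0, "tz": 0, "wx": 0, "wy": 0, "wz": 0, "jaw": 0.085},
  {"tx": -0.11, "ty": 0, "tz": 0, "wx": 0, "wy": 0, "wz": 0, "jaw": 0.085},
])

```text
t: 9.05
position: [672.8, -49.1, 138.1]
tool_rot: [[0.002, -1.0, -0.0], [-0.0, -0.0, 1.0], [-1.0, -0.002, -0.0]]
ft_force: [1.5, 0.1, 0.4]
finger_gap: 84.3
```

```bash
python3 - <<'E'
from h import *
crop('C7',672,-49,57,16)
E
```

```text
9.05 [672.8 -49.1 138.1] crop origin 205 143
```

View pics/wC7.png

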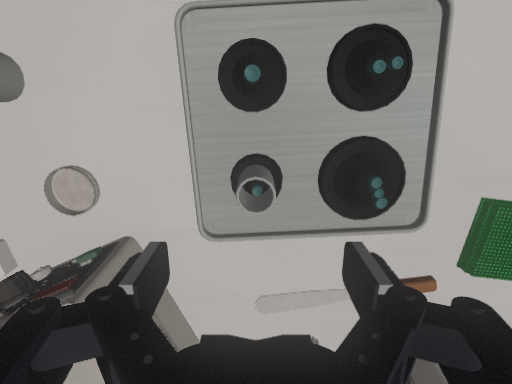

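View pics/wC7c.png

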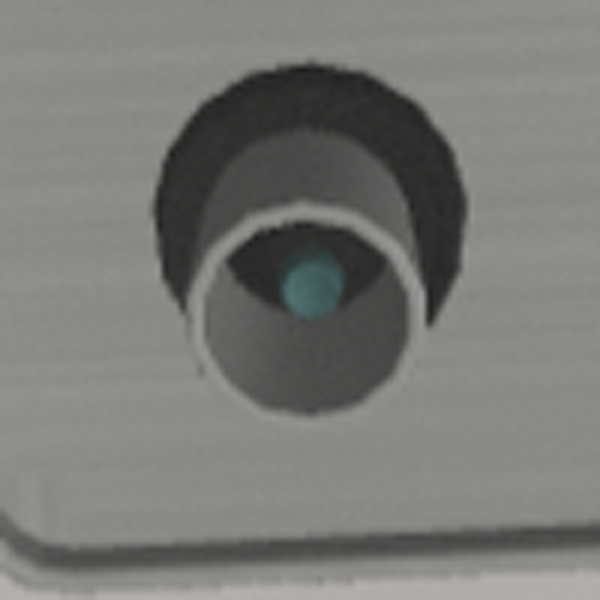

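servo_tool([
  {"tx": -0.006, "ty": 0.019, "tz": -0.044, "wx": 0, "wy": 0, "wz": 0, "jaw": 0.085},
  {"tx": -0.012, "ty": 0.038, "tz": -0.088, "wx": 0, "wy": 0, "wz": 0, "jaw": 0.085},
  {"tx": -0.018, "ty": 0.057, "tz": -0.132, "wx": 0, "wy": 0, "wz": 0, "jaw": 0.085},
  {"tx": -0.024, "ty": 0.076, "tz": -0.176, "wx": 0, "wy": 0, "wz": 0, "jaw": 0.085},
  {"tx": -0.027, "ty": 0.092, "tz": -0.216, "wx": 0, "wy": 0, "wz": 0, "jaw": 0.085},
])

```text
t: 9.6
position: [579.5, -267.1, 163.6]
tool_rot: [[0.001, -1.0, 0.0], [-0.001, 0.0, 1.0], [-1.0, -0.001, -0.001]]
ft_force: [1.2, 0.2, 0.8]
finger_gap: 85.1
```

servo_tool([
  {"tx": 0, "ty": 0, "tz": 0, "wx": 0, "wy": 0, "wz": 0, "jaw": 0.085},
  {"tx": 0, "ty": 0, "tz": 0, "wx": 0, "wy": 0, "wz": 0, "jaw": 0.085},
  {"tx": 0, "ty": 0, "tz": 0, "wx": 0, "wy": 0, "wz": 0, "jaw": 0.085},
  {"tx": 0, "ty": 0, "tz": 0, "wx": 0, "wy": 0, "wz": 0, "jaw": 0.085},
])

```text
t: 10.0
position: [580.8, -263.6, 162.2]
tool_rot: [[-0.0, -1.0, -0.002], [0.0, -0.002, 1.0], [-1.0, 0.0, 0.0]]
ft_force: [0.1, -0.2, -1.2]
finger_gap: 84.8
```

```bash
python3 - <<'E'
from h import *
crop('D',580,-265,48,21)
E
```

```text
10.0 [ 580.8 -263.6  162.2] crop origin 203 132
```

View pics/wDc.png

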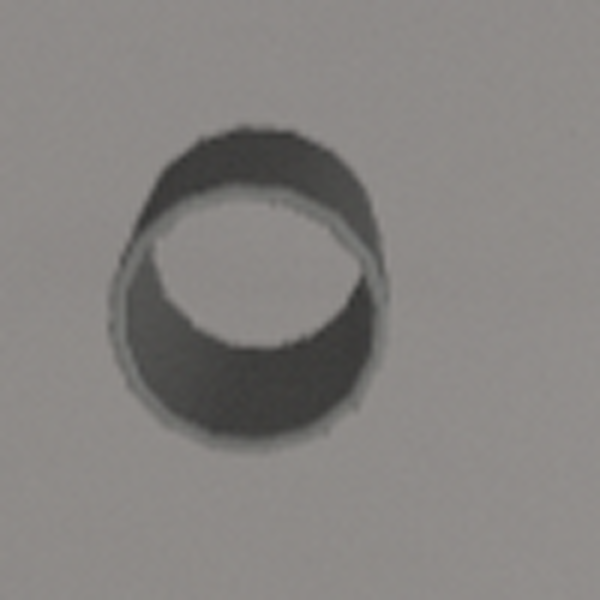

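```bash
sed -i 's/M=T@np.array(c\[.mount.\]); return M\[:3,:3\],M\[:3,3\]/M=T@np.array(c["mount"]); return M[:3,:3],M[:3,3]+np.array([0,0,4.])/' h.py; grep -n '4\.\]' h.py; python3 - <<'E'
from h import *
centre('D',203,132,108,388,184,452,48,21)
centre('C7',205,143,187,428,202,418,57,16)
centre('C7',205,143,187,428,202,418,60,16)
E
```

```text
9:        M=T@np.array(c["mount"]); return M[:3,:3],M[:3,3]+np.array([0,0,4.])
D [ 581.42 -273.73] res px [-0.14  0.14 -0.19  0.21]
C7 [671.78 -48.77] res px [-0.21  0.21 -1.23  1.34]
C7 [670.81 -48.78] res px [-0.48  0.48 -1.47  1.61]
```

servo_tool([
  {"tx": 0.02, "ty": -0.0012, "tz": -0.0087, "wx": 0, "wy": 0, "wz": 0, "jaw": 0.07},
  {"tx": 0.06, "ty": -0.0012, "tz": -0.0087, "wx": 0, "wy": 0, "wz": 0, "jaw": 0.07},
  {"tx": 0.1, "ty": -0.0012, "tz": -0.0087, "wx": 0, "wy": 0, "wz": 0, "jaw": 0.07},
  {"tx": 0.13, "ty": -0.0012, "tz": -0.0087, "wx": 0, "wy": 0, "wz": 0, "jaw": 0.07},
  {"tx": 0.148, "ty": -0.0012, "tz": -0.0087, "wx": 0, "wy": 0, "wz": 0, "jaw": 0.07},
])

```text
t: 10.55
position: [580.3, -271.3, 11.0]
tool_rot: [[-0.004, -1.0, -0.002], [0.002, -0.002, 1.0], [-1.0, 0.004, 0.003]]
ft_force: [-0.3, -1.2, -0.1]
finger_gap: 69.8
```

servo_tool([
  {"tx": 0, "ty": 0, "tz": 0, "wx": 0, "wy": 0, "wz": 0, "jaw": 0.06},
  {"tx": 0, "ty": 0, "tz": 0, "wx": 0, "wy": 0, "wz": 0, "jaw": 0.05},
  {"tx": 0, "ty": 0, "tz": 0, "wx": 0, "wy": 0, "wz": 0, "jaw": 0.035},
  {"tx": 0, "ty": 0, "tz": 0, "wx": 0, "wy": 0, "wz": 0, "jaw": 0.035},
  {"tx": 0, "ty": 0, "tz": 0, "wx": 0, "wy": 0, "wz": 0, "jaw": 0.035},
])

```text
t: 11.05
position: [582.7, -274.2, 15.9]
tool_rot: [[0.003, -1.0, -0.0], [-0.001, -0.0, 1.0], [-1.0, -0.003, -0.001]]
ft_force: [0.8, 0.4, 3.8]
finger_gap: 40.2
```

servo_tool([
  {"tx": -0.015, "ty": 0, "tz": 0, "wx": 0, "wy": 0, "wz": 0, "jaw": 0.035},
  {"tx": -0.045, "ty": 0, "tz": 0, "wx": 0, "wy": 0, "wz": 0, "jaw": 0.035},
  {"tx": -0.08, "ty": 0, "tz": 0, "wx": 0, "wy": 0, "wz": 0, "jaw": 0.035},
  {"tx": -0.1, "ty": 0, "tz": 0, "wx": 0, "wy": 0, "wz": 0, "jaw": 0.035},
  {"tx": -0.1, "ty": 0, "tz": 0, "wx": 0, "wy": 0, "wz": 0, "jaw": 0.035},
])

```text
t: 11.55
position: [583.7, -275.3, 118.8]
tool_rot: [[0.007, -1.0, -0.0], [-0.004, -0.0, 1.0], [-1.0, -0.007, -0.004]]
ft_force: [0.7, -0.4, -1.1]
finger_gap: 40.2
```

```bash
cat >> h.py <<'E'
def handpic(n):
    c=snap('wrist','w%s.png'%n);pickle.dump(c,open(n+'.pkl','wb'));print(c['s']['t'],np.round(c['s']['position'],2),c['s']['finger_gap'])
    im=cv2.imread('pics/w%s.png'%n);cv2.imwrite('pics/w%sc.png'%n,cv2.resize(im[160:340,155:355],None,fx=4,fy=3.3,interpolation=cv2.INTER_CUBIC))
E
python3 - <<'E'
from h import *
handpic('D2')
E
```

```text
11.55 [ 583.72 -275.26  118.77] 40.225546486702854
```

View pics/wD2c.png

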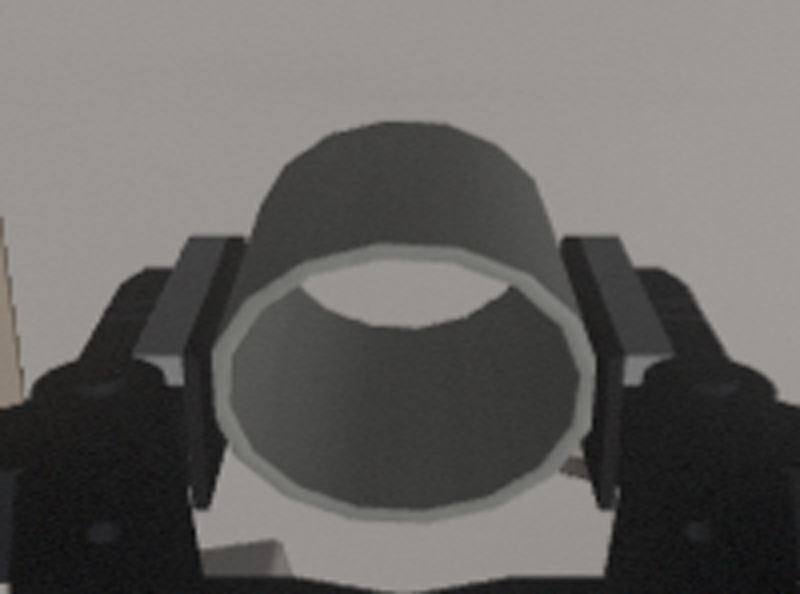

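```bash
python3 - <<'E'
from h import *
hand('D2',208-.4,304-.4,233.6-.4,318.8-.4,33,21)
hand('C4',221-.4,291.2-.4,245.2-.4,309-.4,31,16)
E
```

```text
D2 world off dx,dy -1.06 0.12 res [-1.2  1.2 -0.   0.2] free h [2.00e-02 1.20e-01 3.13e+01] [-0.4  0.4  0.5 -0.5]
C4 world off dx,dy 0.23 0.18 res [-1.7  1.7  0.   0.1] free h [-2.24  0.18 27.83] [-0.7  0.7  0.8 -0.8]
```

servo_tool([
  {"tx": 0, "ty": 0, "tz": 0.044, "wx": 0, "wy": 0, "wz": 0, "jaw": 0.035},
  {"tx": 0, "ty": 0, "tz": 0.09, "wx": 0, "wy": 0, "wz": 0, "jaw": 0.035},
  {"tx": 0, "ty": 0, "tz": 0.135, "wx": 0, "wy": 0, "wz": 0, "jaw": 0.035},
  {"tx": 0, "ty": -0.0009, "tz": 0.18, "wx": 0, "wy": 0, "wz": 0, "jaw": 0.035},
  {"tx": 0, "ty": -0.0009, "tz": 0.2211, "wx": 0, "wy": 0, "wz": 0, "jaw": 0.035},
])

```text
t: 12.1
position: [581.0, -50.5, 112.5]
tool_rot: [[-0.003, -1.0, -0.0], [0.001, -0.0, 1.0], [-1.0, 0.003, 0.001]]
ft_force: [0.3, -0.8, -1.2]
finger_gap: 40.0
```

servo_tool([
  {"tx": 0.015, "ty": 0, "tz": 0, "wx": 0, "wy": 0, "wz": 0, "jaw": 0.035},
  {"tx": 0.03, "ty": 0, "tz": 0, "wx": 0, "wy": 0, "wz": 0, "jaw": 0.035},
  {"tx": 0.03, "ty": 0, "tz": 0, "wx": 0, "wy": 0, "wz": 0, "jaw": 0.035},
  {"tx": 0.03, "ty": 0, "tz": 0, "wx": 0, "wy": 0, "wz": 0, "jaw": 0.035},
  {"tx": 0.03, "ty": 0, "tz": 0, "wx": 0, "wy": 0, "wz": 0, "jaw": 0.035},
])

```text
t: 12.6
position: [582.4, -53.0, 84.4]
tool_rot: [[-0.0, -1.0, 0.0], [0.0, 0.0, 1.0], [-1.0, 0.0, 0.0]]
ft_force: [-0.2, -0.6, -1.3]
finger_gap: 40.4
```

```bash
python3 - <<'E'
from h import *
handpic('D3')
E
```

```text
12.6 [582.43 -53.04  84.38] 40.37282809035222
```

View pics/wD3c.png

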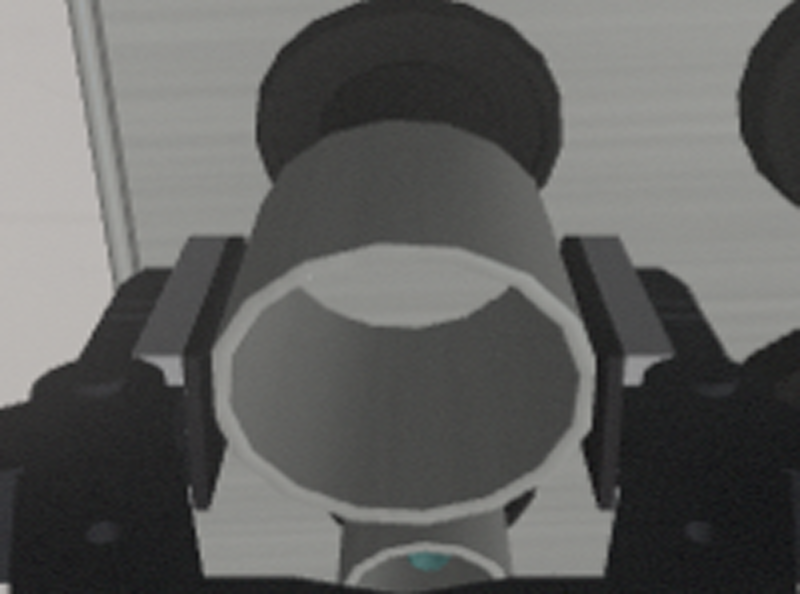

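servo_tool([
  {"tx": 0.012, "ty": 0, "tz": 0.0008, "wx": 0, "wy": 0, "wz": 0, "jaw": 0.035},
  {"tx": 0.024, "ty": 0, "tz": 0.0008, "wx": 0, "wy": 0, "wz": 0, "jaw": 0.035},
  {"tx": 0.036, "ty": 0, "tz": 0.0008, "wx": 0, "wy": 0, "wz": 0, "jaw": 0.035},
  {"tx": 0.046, "ty": 0, "tz": 0.0008, "wx": 0, "wy": 0, "wz": 0, "jaw": 0.035},
  {"tx": 0.051, "ty": 0, "tz": 0.0008, "wx": 0, "wy": 0, "wz": 0, "jaw": 0.035},
])

```text
t: 13.15
position: [581.3, -51.6, 31.4]
tool_rot: [[-0.002, -1.0, -0.0], [0.001, -0.0, 1.0], [-1.0, 0.002, 0.001]]
ft_force: [0.4, 0.0, -0.4]
finger_gap: 40.3
```

servo_tool([
  {"tx": 0.002, "ty": 0, "tz": 0, "wx": 0, "wy": 0, "wz": 0, "jaw": 0.035},
  {"tx": 0.003, "ty": 0, "tz": 0, "wx": 0, "wy": 0, "wz": 0, "jaw": 0.035},
  {"tx": 0.003, "ty": 0, "tz": 0, "wx": 0, "wy": 0, "wz": 0, "jaw": 0.035},
  {"tx": 0.003, "ty": 0, "tz": 0, "wx": 0, "wy": 0, "wz": 0, "jaw": 0.035},
])

```text
t: 13.55
position: [582.8, -51.9, 30.8]
tool_rot: [[0.001, -1.0, -0.0], [-0.0, -0.0, 1.0], [-1.0, -0.001, -0.0]]
ft_force: [-0.7, -1.1, -1.6]
finger_gap: 39.8
```

```bash
python3 - <<'E'
from h import *
handpic('D4'); print(sense()['ft_force'])
E
```

```text
13.55 [582.8  -51.93  30.78] 39.841588447699685
[ 0.34604124  0.39965649 -0.70484009]
```

View pics/wD4c.png

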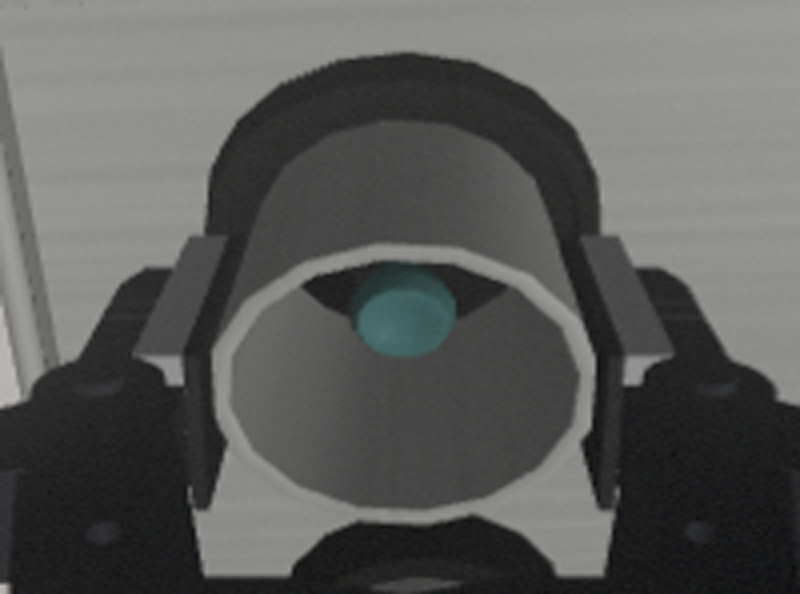

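servo_tool([
  {"tx": 0.001, "ty": 0, "tz": 0, "wx": 0, "wy": 0, "wz": 0, "jaw": 0.035},
  {"tx": 0.002, "ty": 0, "tz": 0, "wx": 0, "wy": 0, "wz": 0, "jaw": 0.035},
  {"tx": 0.002, "ty": 0, "tz": 0, "wx": 0, "wy": 0, "wz": 0, "jaw": 0.035},
  {"tx": 0.002, "ty": 0, "tz": 0, "wx": 0, "wy": 0, "wz": 0, "jaw": 0.045},
  {"tx": 0.002, "ty": 0, "tz": 0, "wx": 0, "wy": 0, "wz": 0, "jaw": 0.06},
])

```text
t: 14.1
position: [582.4, -51.9, 28.2]
tool_rot: [[0.0, -1.0, -0.0], [0.0, -0.0, 1.0], [-1.0, -0.0, 0.0]]
ft_force: [0.0, -0.9, 0.2]
finger_gap: 58.1
```

servo_tool([
  {"tx": 0, "ty": 0, "tz": 0, "wx": 0, "wy": 0, "wz": 0, "jaw": 0.06},
  {"tx": -0.01, "ty": 0, "tz": 0, "wx": 0, "wy": 0, "wz": 0, "jaw": 0.06},
  {"tx": -0.04, "ty": 0, "tz": 0, "wx": 0, "wy": 0, "wz": 0, "jaw": 0.06},
  {"tx": -0.08, "ty": 0, "tz": 0, "wx": 0, "wy": 0, "wz": 0, "jaw": 0.085},
  {"tx": -0.11, "ty": 0, "tz": 0, "wx": 0, "wy": 0, "wz": 0, "jaw": 0.085},
])

```text
t: 14.6
position: [582.8, -51.9, 141.0]
tool_rot: [[0.002, -1.0, -0.0], [-0.0, -0.0, 1.0], [-1.0, -0.002, -0.0]]
ft_force: [1.8, 0.5, 0.2]
finger_gap: 84.5
```

```bash
python3 - <<'E'
from h import *
crop('D5',582,-52,61,21)
E
```

```text
14.6 [582.8 -51.9 141. ] crop origin 205 142
```

View pics/wD5c.png

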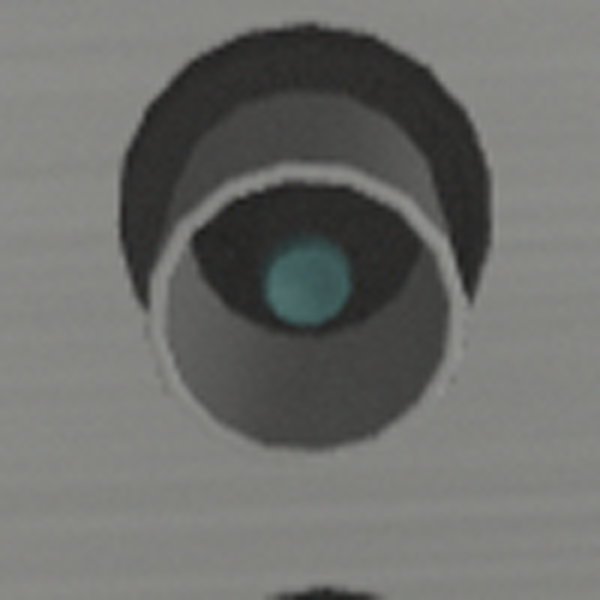

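servo_tool([
  {"tx": -0.006, "ty": 0.018, "tz": 0.043, "wx": 0, "wy": 0, "wz": 0, "jaw": 0.085},
  {"tx": -0.012, "ty": 0.036, "tz": 0.086, "wx": 0, "wy": 0, "wz": 0, "jaw": 0.085},
  {"tx": -0.018, "ty": 0.054, "tz": 0.129, "wx": 0, "wy": 0, "wz": 0, "jaw": 0.085},
  {"tx": -0.024, "ty": 0.072, "tz": 0.172, "wx": 0, "wy": 0, "wz": 0, "jaw": 0.085},
  {"tx": -0.028, "ty": 0.09, "tz": 0.215, "wx": 0, "wy": 0, "wz": 0, "jaw": 0.085},
])

```text
t: 15.15
position: [491.7, 164.6, 167.4]
tool_rot: [[0.001, -1.0, 0.0], [0.0, 0.0, 1.0], [-1.0, -0.001, 0.0]]
ft_force: [0.9, 0.2, -0.1]
finger_gap: 85.1
```

servo_tool([
  {"tx": 0, "ty": 0.018, "tz": 0.04, "wx": 0, "wy": 0, "wz": 0, "jaw": 0.085},
  {"tx": 0, "ty": 0.018, "tz": 0.04, "wx": 0, "wy": 0, "wz": 0, "jaw": 0.085},
  {"tx": 0, "ty": 0.018, "tz": 0.04, "wx": 0, "wy": 0, "wz": 0, "jaw": 0.085},
  {"tx": 0, "ty": 0.018, "tz": 0.04, "wx": 0, "wy": 0, "wz": 0, "jaw": 0.085},
  {"tx": 0, "ty": 0.018, "tz": 0.04, "wx": 0, "wy": 0, "wz": 0, "jaw": 0.085},
])

```text
t: 15.65
position: [474.9, 202.0, 166.3]
tool_rot: [[0.0, -1.0, 0.002], [-0.0, 0.002, 1.0], [-1.0, -0.0, -0.0]]
ft_force: [0.2, 0.4, -0.5]
finger_gap: 85.2
```

```bash
python3 - <<'E'
from h import *
crop('B',474,203,52,26)
E
```

```text
15.65 [474.9 202.  166.3] crop origin 206 130
```

View pics/wBc.png

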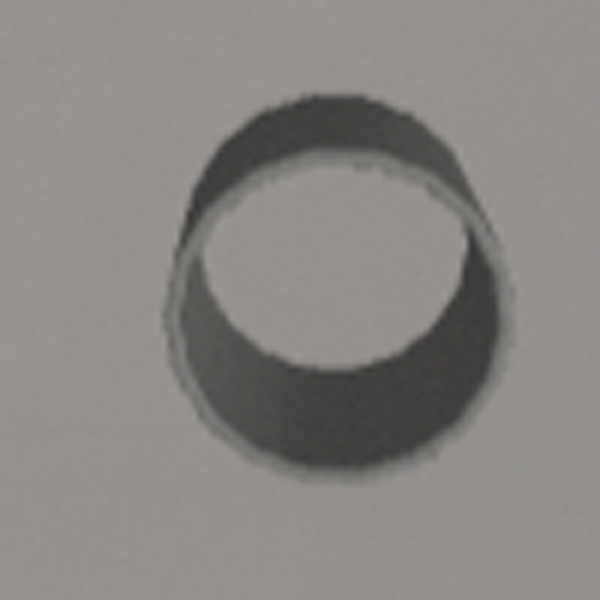

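View pics/wB.png

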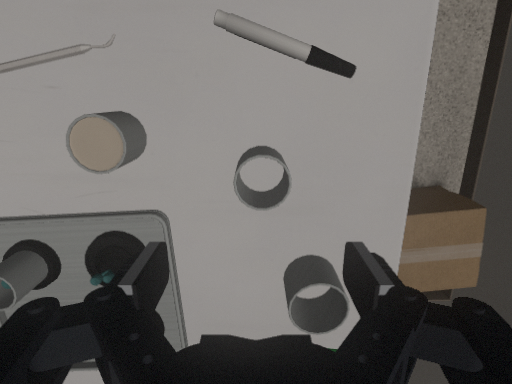

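```bash
python3 - <<'E'
from h import *
centre('B',206,130,165,514,148,483,52,26)
centre('D5',205,142,148,467,160,455,61,21)
E
```

```text
B [473.65 208.1 ] res px [-0.02  0.02 -0.09  0.1 ]
D5 [580.5  -51.55] res px [-0.22  0.22 -0.86  0.97]
```

servo_tool([
  {"tx": 0.02, "ty": 0.0005, "tz": 0.0049, "wx": 0, "wy": 0, "wz": 0, "jaw": 0.08},
  {"tx": 0.06, "ty": 0.0005, "tz": 0.0049, "wx": 0, "wy": 0, "wz": 0, "jaw": 0.08},
  {"tx": 0.1, "ty": 0.0005, "tz": 0.0049, "wx": 0, "wy": 0, "wz": 0, "jaw": 0.08},
  {"tx": 0.13, "ty": 0.0005, "tz": 0.0049, "wx": 0, "wy": 0, "wz": 0, "jaw": 0.08},
  {"tx": 0.149, "ty": 0.0005, "tz": 0.0049, "wx": 0, "wy": 0, "wz": 0, "jaw": 0.08},
])

```text
t: 16.2
position: [472.7, 206.5, 14.7]
tool_rot: [[-0.003, -1.0, 0.002], [-0.001, 0.002, 1.0], [-1.0, 0.003, -0.001]]
ft_force: [-0.7, 0.8, 0.4]
finger_gap: 80.3
```

servo_tool([
  {"tx": 0, "ty": 0, "tz": 0, "wx": 0, "wy": 0, "wz": 0, "jaw": 0.075},
  {"tx": 0, "ty": 0, "tz": 0, "wx": 0, "wy": 0, "wz": 0, "jaw": 0.065},
  {"tx": 0, "ty": 0, "tz": 0, "wx": 0, "wy": 0, "wz": 0, "jaw": 0.055},
  {"tx": 0, "ty": 0, "tz": 0, "wx": 0, "wy": 0, "wz": 0, "jaw": 0.045},
  {"tx": 0, "ty": 0, "tz": 0, "wx": 0, "wy": 0, "wz": 0, "jaw": 0.045},
])

```text
t: 16.7
position: [475.4, 208.0, 19.2]
tool_rot: [[0.004, -1.0, 0.0], [0.0, 0.0, 1.0], [-1.0, -0.004, 0.0]]
ft_force: [-1.0, -1.9, 7.5]
finger_gap: 50.5
```

servo_tool([
  {"tx": 0, "ty": 0, "tz": 0, "wx": 0, "wy": 0, "wz": 0, "jaw": 0.045},
  {"tx": -0.015, "ty": 0, "tz": 0, "wx": 0, "wy": 0, "wz": 0, "jaw": 0.045},
  {"tx": -0.045, "ty": 0, "tz": 0, "wx": 0, "wy": 0, "wz": 0, "jaw": 0.045},
  {"tx": -0.08, "ty": 0, "tz": 0, "wx": 0, "wy": 0, "wz": 0, "jaw": 0.045},
  {"tx": -0.1, "ty": 0, "tz": 0, "wx": 0, "wy": 0, "wz": 0, "jaw": 0.045},
])

```text
t: 17.2
position: [475.1, 208.5, 120.6]
tool_rot: [[0.004, -1.0, -0.0], [0.001, -0.0, 1.0], [-1.0, -0.004, 0.001]]
ft_force: [1.3, 0.1, -0.9]
finger_gap: 50.6
```

```bash
python3 - <<'E'
from h import *
handpic('B2')
E
```

```text
17.2 [475.09 208.51 120.56] 50.58513551439232
```

View pics/wB2c.png

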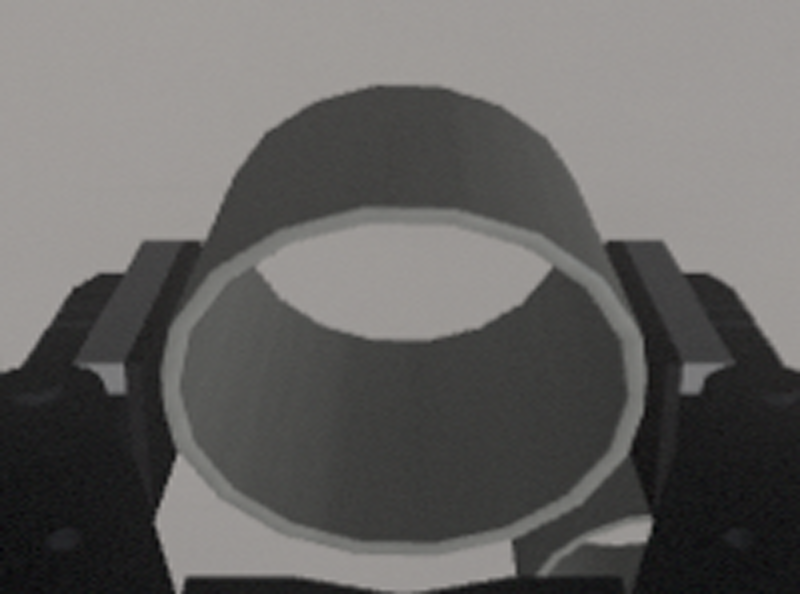

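```bash
python3 - <<'E'
from h import *
hand('B2',195.25-.4,316.5-.4,222.4-.4,328.2-.4,33.5,26)
G=dict(f62=(671,49,40))
c=pickle.load(open('B.pkl','rb'))
E
```

```text
B2 world off dx,dy -1.28 0.08 res [-0.5  0.5 -0.2  0.3] free h [ 0.8   0.08 32.69] [-0.1  0.1  0.1 -0.1]
```

servo_tool([
  {"tx": 0, "ty": -0.025, "tz": -0.04, "wx": 0, "wy": 0, "wz": 0, "jaw": 0.045},
  {"tx": 0, "ty": -0.05, "tz": -0.08, "wx": 0, "wy": 0, "wz": 0, "jaw": 0.045},
  {"tx": 0, "ty": -0.075, "tz": -0.12, "wx": 0, "wy": 0, "wz": 0, "jaw": 0.045},
  {"tx": 0, "ty": -0.1, "tz": -0.155, "wx": 0, "wy": 0, "wz": 0, "jaw": 0.045},
  {"tx": 0.01, "ty": -0.1029, "tz": -0.1623, "wx": 0, "wy": 0, "wz": 0, "jaw": 0.045},
])

```text
t: 17.75
position: [581.1, 41.8, 108.4]
tool_rot: [[0.006, -1.0, 0.004], [-0.001, 0.004, 1.0], [-1.0, -0.006, -0.001]]
ft_force: [0.2, 0.6, -1.1]
finger_gap: 50.7
```

servo_tool([
  {"tx": 0.015, "ty": 0, "tz": 0, "wx": 0, "wy": 0, "wz": 0, "jaw": 0.045},
  {"tx": 0.02, "ty": 0, "tz": 0, "wx": 0, "wy": 0, "wz": 0, "jaw": 0.045},
  {"tx": 0.02, "ty": 0, "tz": 0, "wx": 0, "wy": 0, "wz": 0, "jaw": 0.045},
  {"tx": 0.02, "ty": 0, "tz": 0, "wx": 0, "wy": 0, "wz": 0, "jaw": 0.045},
  {"tx": 0.02, "ty": 0, "tz": 0, "wx": 0, "wy": 0, "wz": 0, "jaw": 0.045},
])

```text
t: 18.25
position: [577.0, 46.4, 88.0]
tool_rot: [[0.001, -1.0, -0.001], [0.0, -0.001, 1.0], [-1.0, -0.001, 0.0]]
ft_force: [0.2, -0.8, -0.9]
finger_gap: 50.8
```

```bash
python3 - <<'E'
from h import *
handpic('B3')
E
```

```text
18.25 [577.03  46.41  88.05] 50.79561209978536
```

View pics/wB3c.png

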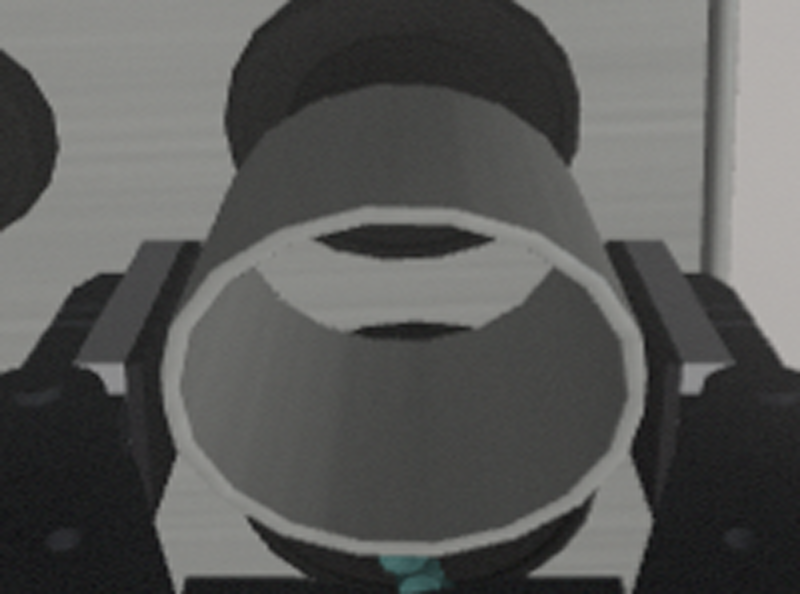

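servo_tool([
  {"tx": 0.012, "ty": 0, "tz": 0, "wx": 0, "wy": 0, "wz": 0, "jaw": 0.045},
  {"tx": 0.024, "ty": 0, "tz": 0, "wx": 0, "wy": 0, "wz": 0, "jaw": 0.045},
  {"tx": 0.036, "ty": 0, "tz": 0, "wx": 0, "wy": 0, "wz": 0, "jaw": 0.045},
  {"tx": 0.046, "ty": 0, "tz": 0, "wx": 0, "wy": 0, "wz": 0, "jaw": 0.045},
  {"tx": 0.05, "ty": 0, "tz": 0, "wx": 0, "wy": 0, "wz": 0, "jaw": 0.045},
])

```text
t: 18.8
position: [575.6, 45.8, 35.3]
tool_rot: [[-0.003, -1.0, -0.0], [0.0, -0.0, 1.0], [-1.0, 0.003, 0.0]]
ft_force: [-0.2, 0.3, -0.2]
finger_gap: 50.6
```

servo_tool([
  {"tx": 0.002, "ty": 0, "tz": 0, "wx": 0, "wy": 0, "wz": 0, "jaw": 0.045},
  {"tx": 0.003, "ty": 0, "tz": 0, "wx": 0, "wy": 0, "wz": 0, "jaw": 0.045},
  {"tx": 0.003, "ty": 0, "tz": 0, "wx": 0, "wy": 0, "wz": 0, "jaw": 0.045},
  {"tx": 0.003, "ty": 0, "tz": 0, "wx": 0, "wy": 0, "wz": 0, "jaw": 0.045},
])

```text
t: 19.2
position: [577.1, 45.7, 34.7]
tool_rot: [[0.001, -1.0, -0.0], [0.0, -0.0, 1.0], [-1.0, -0.001, 0.0]]
ft_force: [0.1, 0.1, -1.8]
finger_gap: 50.7
```

```bash
python3 - <<'E'
from h import *
handpic('B4'); print(sense()['ft_force'])
E
```

```text
19.2 [577.12  45.74  34.74] 50.67109162545009
[-0.39688547  0.0763139  -1.73722915]
```

View pics/wB4c.png

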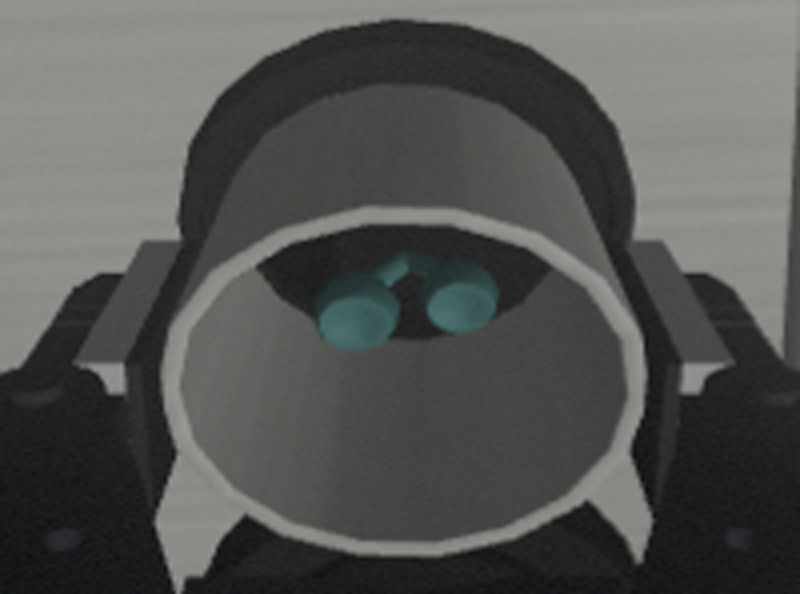

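Centred, no contact (34.3 commanded). Down 2 mm more and release.

servo_tool([
  {"tx": 0.001, "ty": 0, "tz": 0, "wx": 0, "wy": 0, "wz": 0, "jaw": 0.045},
  {"tx": 0.002, "ty": 0, "tz": 0, "wx": 0, "wy": 0, "wz": 0, "jaw": 0.045},
  {"tx": 0.002, "ty": 0, "tz": 0, "wx": 0, "wy": 0, "wz": 0, "jaw": 0.045},
  {"tx": 0.002, "ty": 0, "tz": 0, "wx": 0, "wy": 0, "wz": 0, "jaw": 0.055},
  {"tx": 0.002, "ty": 0, "tz": 0, "wx": 0, "wy": 0, "wz": 0, "jaw": 0.07},
])

```text
t: 19.75
position: [576.9, 45.7, 32.5]
tool_rot: [[0.0, -1.0, -0.0], [0.0, -0.0, 1.0], [-1.0, -0.0, 0.0]]
ft_force: [-0.3, 0.3, 0.8]
finger_gap: 68.3
```

servo_tool([
  {"tx": 0, "ty": 0, "tz": 0, "wx": 0, "wy": 0, "wz": 0, "jaw": 0.07},
  {"tx": -0.01, "ty": 0, "tz": 0, "wx": 0, "wy": 0, "wz": 0, "jaw": 0.07},
  {"tx": -0.04, "ty": 0, "tz": 0, "wx": 0, "wy": 0, "wz": 0, "jaw": 0.07},
  {"tx": -0.08, "ty": 0, "tz": 0, "wx": 0, "wy": 0, "wz": 0, "jaw": 0.085},
  {"tx": -0.11, "ty": 0, "tz": 0, "wx": 0, "wy": 0, "wz": 0, "jaw": 0.085},
])

```text
t: 20.25
position: [577.3, 45.7, 145.2]
tool_rot: [[0.002, -1.0, -0.0], [-0.0, -0.0, 1.0], [-1.0, -0.002, -0.0]]
ft_force: [0.9, -0.1, -0.8]
finger_gap: 85.0
```

```bash
python3 - <<'E'
from h import *
crop('B5',576,46,65,26)
E
```

```text
20.25 [577.3  45.7 145.2] crop origin 205 141
```

View pics/wB5c.png

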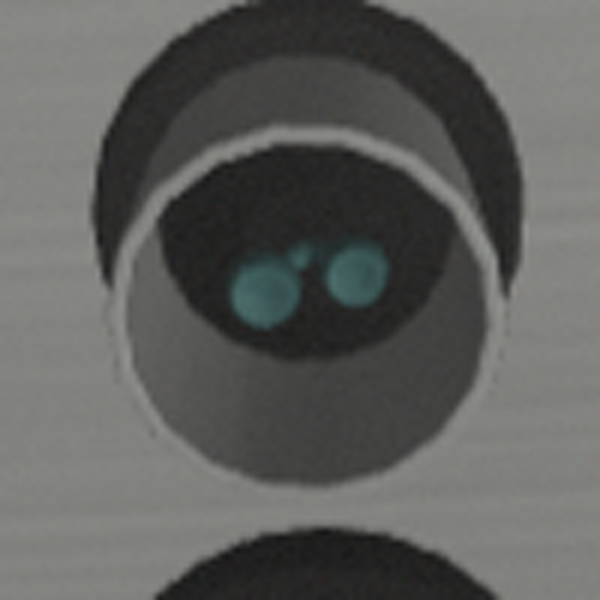

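servo_tool([
  {"tx": -0.006, "ty": -0.006, "tz": 0.044, "wx": 0, "wy": 0, "wz": 0, "jaw": 0.085},
  {"tx": -0.012, "ty": -0.012, "tz": 0.088, "wx": 0, "wy": 0, "wz": 0, "jaw": 0.085},
  {"tx": -0.018, "ty": -0.018, "tz": 0.132, "wx": 0, "wy": 0, "wz": 0, "jaw": 0.085},
  {"tx": -0.018, "ty": -0.024, "tz": 0.176, "wx": 0, "wy": 0, "wz": 0, "jaw": 0.085},
  {"tx": -0.018, "ty": -0.0273, "tz": 0.2194, "wx": 0, "wy": 0, "wz": 0, "jaw": 0.085},
])

```text
t: 20.8
position: [604.5, 267.0, 161.4]
tool_rot: [[0.002, -1.0, 0.0], [0.001, 0.0, 1.0], [-1.0, -0.002, 0.001]]
ft_force: [0.4, -0.4, -0.5]
finger_gap: 85.1
```

servo_tool([
  {"tx": 0, "ty": 0, "tz": 0, "wx": 0, "wy": 0, "wz": 0, "jaw": 0.085},
  {"tx": 0, "ty": 0, "tz": 0, "wx": 0, "wy": 0, "wz": 0, "jaw": 0.085},
  {"tx": 0, "ty": 0, "tz": 0, "wx": 0, "wy": 0, "wz": 0, "jaw": 0.085},
  {"tx": 0, "ty": 0, "tz": 0, "wx": 0, "wy": 0, "wz": 0, "jaw": 0.085},
])

```text
t: 21.2
position: [604.1, 263.7, 160.6]
tool_rot: [[-0.0, -1.0, 0.002], [-0.0, 0.002, 1.0], [-1.0, 0.0, -0.0]]
ft_force: [-0.0, -0.1, 0.2]
finger_gap: 84.9
```

```bash
python3 - <<'E'
from h import *
crop('A3',604,265,56,31)
E
```

```text
21.2 [604.1 263.7 160.6] crop origin 206 134
```

View pics/wA3c.png

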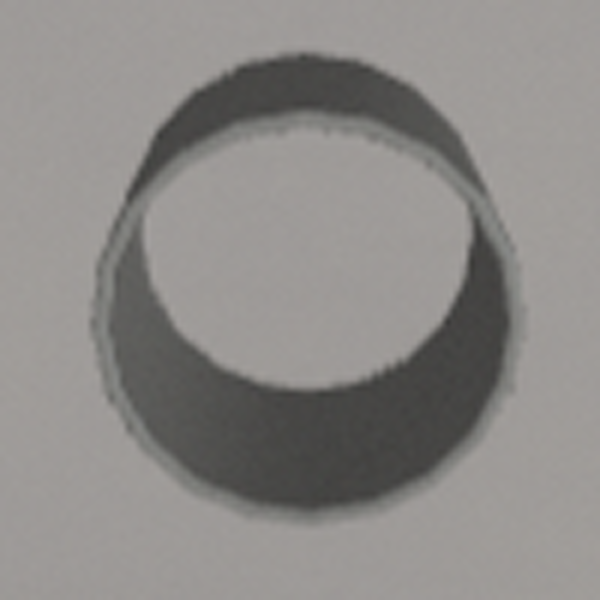

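```bash
python3 - <<'E'
from h import *
centre('A3',206,134,92,526,110,524,56,31)
centre('B5',205,141,110,504,121,492,65,26)
E
```

```text
A3 [604.16 265.2 ] res px [ 0.27 -0.27  0.09 -0.12]
B5 [574.37  46.06] res px [-0.36  0.36 -0.63  0.75]
```

servo_tool([
  {"tx": 0.02, "ty": 0, "tz": 0, "wx": 0, "wy": 0, "wz": 0, "jaw": 0.085},
  {"tx": 0.06, "ty": 0, "tz": 0, "wx": 0, "wy": 0, "wz": 0, "jaw": 0.085},
  {"tx": 0.1, "ty": 0, "tz": 0, "wx": 0, "wy": 0, "wz": 0, "jaw": 0.085},
  {"tx": 0.13, "ty": 0, "tz": 0, "wx": 0, "wy": 0, "wz": 0, "jaw": 0.085},
  {"tx": 0.14, "ty": 0, "tz": 0, "wx": 0, "wy": 0, "wz": 0, "jaw": 0.085},
])

```text
t: 21.75
position: [601.5, 263.2, 16.7]
tool_rot: [[-0.006, -1.0, 0.001], [-0.002, 0.001, 1.0], [-1.0, 0.006, -0.002]]
ft_force: [0.1, 0.5, 0.3]
finger_gap: 85.3
```

servo_tool([
  {"tx": 0, "ty": 0, "tz": 0, "wx": 0, "wy": 0, "wz": 0, "jaw": 0.08},
  {"tx": 0, "ty": 0, "tz": 0, "wx": 0, "wy": 0, "wz": 0, "jaw": 0.075},
  {"tx": 0, "ty": 0, "tz": 0, "wx": 0, "wy": 0, "wz": 0, "jaw": 0.065},
  {"tx": 0, "ty": 0, "tz": 0, "wx": 0, "wy": 0, "wz": 0, "jaw": 0.055},
  {"tx": 0, "ty": 0, "tz": 0, "wx": 0, "wy": 0, "wz": 0, "jaw": 0.055},
])

```text
t: 22.25
position: [606.0, 265.7, 23.1]
tool_rot: [[0.005, -1.0, -0.0], [0.001, -0.0, 1.0], [-1.0, -0.005, 0.001]]
ft_force: [0.1, -0.0, 7.3]
finger_gap: 59.7
```

servo_tool([
  {"tx": 0, "ty": 0, "tz": 0, "wx": 0, "wy": 0, "wz": 0, "jaw": 0.055},
  {"tx": -0.015, "ty": 0, "tz": 0, "wx": 0, "wy": 0, "wz": 0, "jaw": 0.055},
  {"tx": -0.045, "ty": 0, "tz": 0, "wx": 0, "wy": 0, "wz": 0, "jaw": 0.055},
  {"tx": -0.08, "ty": 0, "tz": 0, "wx": 0, "wy": 0, "wz": 0, "jaw": 0.055},
  {"tx": -0.1, "ty": 0, "tz": 0, "wx": 0, "wy": 0, "wz": 0, "jaw": 0.055},
])

```text
t: 22.75
position: [605.3, 265.7, 124.1]
tool_rot: [[0.004, -1.0, -0.0], [0.001, -0.0, 1.0], [-1.0, -0.004, 0.001]]
ft_force: [0.2, -0.2, -1.1]
finger_gap: 59.4
```

```bash
python3 - <<'E'
from h import *
handpic('A4')
E
```

```text
22.75 [605.27 265.66 124.09] 59.396054130871505
```

View pics/wA4c.png

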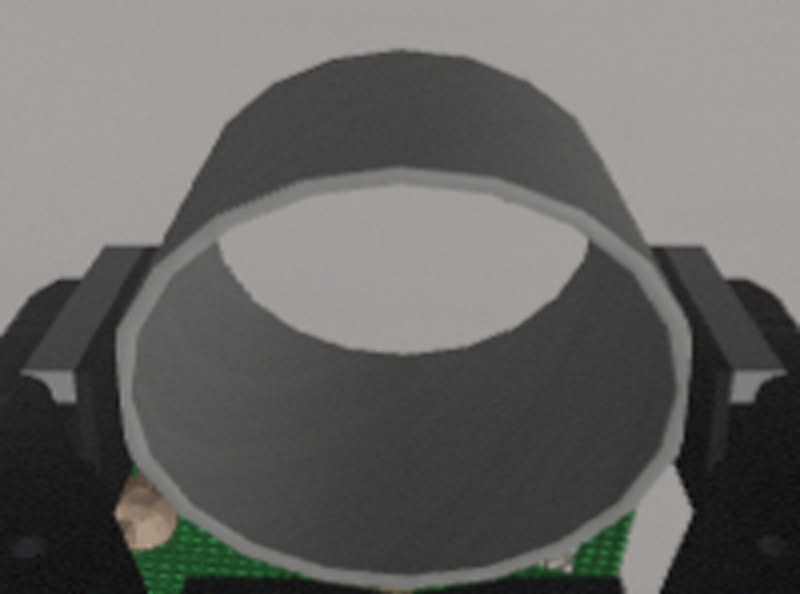

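```bash
python3 - <<'E'
from h import *
hand('A4',117/4+155-.4,690/4+155-.4,166/3.3+160-.4,589/3.3+160-.4,33.5,31)
E
```

```text
A4 world off dx,dy -1.08 0.08 res [-1.3  1.3  0.7 -0.7] free h [ 0.72  0.08 32.85] [-0.9  0.9  0.9 -1.1]
```

servo_tool([
  {"tx": 0, "ty": -0.014, "tz": -0.044, "wx": 0, "wy": 0, "wz": 0, "jaw": 0.055},
  {"tx": 0, "ty": -0.028, "tz": -0.088, "wx": 0, "wy": 0, "wz": 0, "jaw": 0.055},
  {"tx": 0, "ty": -0.042, "tz": -0.132, "wx": 0, "wy": 0, "wz": 0, "jaw": 0.055},
  {"tx": 0, "ty": -0.056, "tz": -0.176, "wx": 0, "wy": 0, "wz": 0, "jaw": 0.055},
  {"tx": 0, "ty": -0.0686, "tz": -0.2161, "wx": 0, "wy": 0, "wz": 0, "jaw": 0.055},
])

```text
t: 23.3
position: [673.1, 47.1, 120.4]
tool_rot: [[0.001, -1.0, 0.0], [-0.0, 0.0, 1.0], [-1.0, -0.001, -0.0]]
ft_force: [0.2, -0.1, -0.9]
finger_gap: 59.4
```

servo_tool([
  {"tx": 0.015, "ty": 0, "tz": 0, "wx": 0, "wy": 0, "wz": 0, "jaw": 0.055},
  {"tx": 0.028, "ty": 0, "tz": 0, "wx": 0, "wy": 0, "wz": 0, "jaw": 0.055},
  {"tx": 0.028, "ty": 0, "tz": 0, "wx": 0, "wy": 0, "wz": 0, "jaw": 0.055},
  {"tx": 0.028, "ty": 0, "tz": 0, "wx": 0, "wy": 0, "wz": 0, "jaw": 0.055},
  {"tx": 0.028, "ty": 0, "tz": 0, "wx": 0, "wy": 0, "wz": 0, "jaw": 0.055},
])

```text
t: 23.8
position: [672.7, 50.3, 92.9]
tool_rot: [[0.001, -1.0, -0.002], [0.0, -0.002, 1.0], [-1.0, -0.001, 0.0]]
ft_force: [-1.1, 0.1, -0.4]
finger_gap: 59.7
```

```bash
python3 - <<'E'
from h import *
handpic('A5')
E
```

```text
23.8 [672.68  50.32  92.86] 59.7058267648374
```

View pics/wA5c.png

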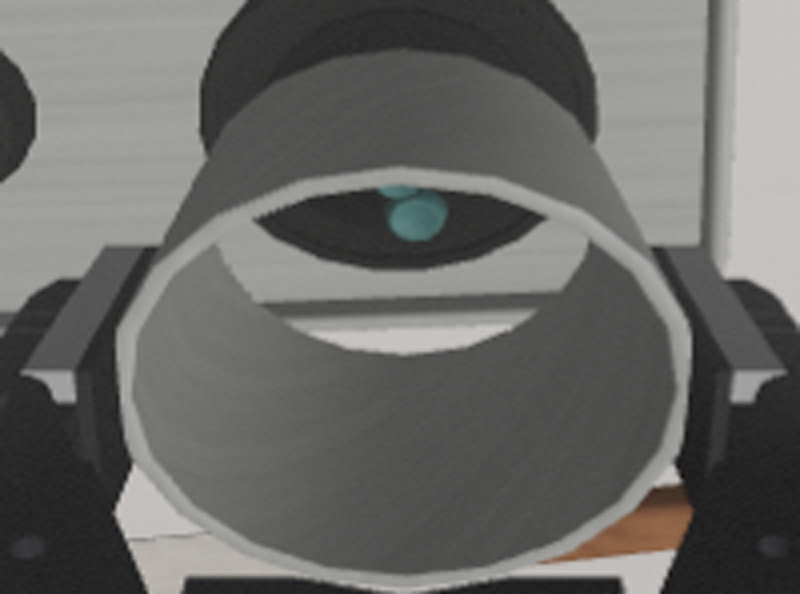

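servo_tool([
  {"tx": 0.01, "ty": 0, "tz": 0, "wx": 0, "wy": 0, "wz": 0, "jaw": 0.055},
  {"tx": 0.022, "ty": 0, "tz": 0, "wx": 0, "wy": 0, "wz": 0, "jaw": 0.055},
  {"tx": 0.034, "ty": 0, "tz": 0, "wx": 0, "wy": 0, "wz": 0, "jaw": 0.055},
  {"tx": 0.044, "ty": 0, "tz": 0, "wx": 0, "wy": 0, "wz": 0, "jaw": 0.055},
  {"tx": 0.049, "ty": 0, "tz": 0, "wx": 0, "wy": 0, "wz": 0, "jaw": 0.055},
])

```text
t: 24.35
position: [671.5, 49.1, 41.1]
tool_rot: [[-0.003, -1.0, -0.0], [0.0, -0.0, 1.0], [-1.0, 0.003, 0.0]]
ft_force: [-0.6, 0.1, -2.1]
finger_gap: 59.4
```

servo_tool([
  {"tx": 0.003, "ty": 0, "tz": 0, "wx": 0, "wy": 0, "wz": 0, "jaw": 0.055},
  {"tx": 0.005, "ty": 0, "tz": 0, "wx": 0, "wy": 0, "wz": 0, "jaw": 0.055},
  {"tx": 0.005, "ty": 0, "tz": 0, "wx": 0, "wy": 0, "wz": 0, "jaw": 0.055},
  {"tx": 0.005, "ty": 0, "tz": 0, "wx": 0, "wy": 0, "wz": 0, "jaw": 0.055},
  {"tx": 0.005, "ty": 0, "tz": 0, "wx": 0, "wy": 0, "wz": 0, "jaw": 0.055},
])

```text
t: 24.85
position: [673.0, 49.1, 38.8]
tool_rot: [[0.001, -1.0, -0.0], [0.0, -0.0, 1.0], [-1.0, -0.001, 0.0]]
ft_force: [0.7, 0.1, -0.6]
finger_gap: 59.4
```

```bash
python3 - <<'E'
from h import *
handpic('A6'); print(sense()['ft_force'])
E
```

```text
24.85 [673.02  49.06  38.83] 59.42162537793816
[-0.32905461 -0.00944034 -0.10392281]
```

View pics/wA6c.png

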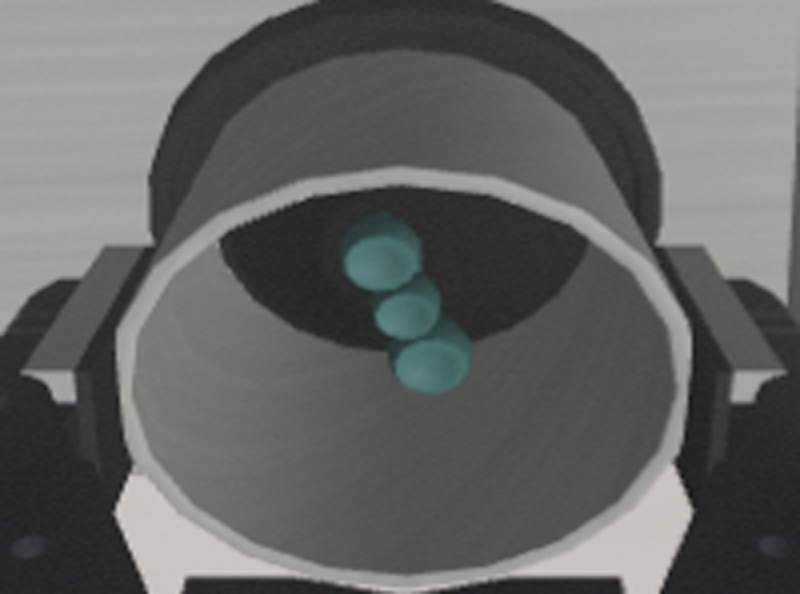

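Centred and free of contact; lower 2.5 mm and release.

servo_tool([
  {"tx": 0.001, "ty": 0, "tz": 0, "wx": 0, "wy": 0, "wz": 0, "jaw": 0.055},
  {"tx": 0.0025, "ty": 0, "tz": 0, "wx": 0, "wy": 0, "wz": 0, "jaw": 0.055},
  {"tx": 0.0025, "ty": 0, "tz": 0, "wx": 0, "wy": 0, "wz": 0, "jaw": 0.055},
  {"tx": 0.0025, "ty": 0, "tz": 0, "wx": 0, "wy": 0, "wz": 0, "jaw": 0.065},
  {"tx": 0.0025, "ty": 0, "tz": 0, "wx": 0, "wy": 0, "wz": 0, "jaw": 0.08},
])

```text
t: 25.4
position: [672.7, 49.1, 35.8]
tool_rot: [[0.0, -1.0, -0.0], [0.0, -0.0, 1.0], [-1.0, -0.0, 0.0]]
ft_force: [-1.2, 0.1, -0.1]
finger_gap: 77.4
```

servo_tool([
  {"tx": 0, "ty": 0, "tz": 0, "wx": 0, "wy": 0, "wz": 0, "jaw": 0.08},
  {"tx": -0.01, "ty": 0, "tz": 0, "wx": 0, "wy": 0, "wz": 0, "jaw": 0.08},
  {"tx": -0.04, "ty": 0, "tz": 0, "wx": 0, "wy": 0, "wz": 0, "jaw": 0.08},
  {"tx": -0.08, "ty": 0, "tz": 0, "wx": 0, "wy": 0, "wz": 0, "jaw": 0.085},
  {"tx": -0.12, "ty": 0, "tz": 0, "wx": 0, "wy": 0, "wz": 0, "jaw": 0.085},
])

```text
t: 25.9
position: [672.2, 49.1, 157.3]
tool_rot: [[-0.001, -1.0, -0.0], [0.0, -0.0, 1.0], [-1.0, 0.001, 0.0]]
ft_force: [0.8, -0.5, 0.6]
finger_gap: 85.2
```

servo_tool([
  {"tx": 0, "ty": 0.01, "tz": -0.045, "wx": 0, "wy": 0, "wz": 0, "jaw": 0.085},
  {"tx": 0, "ty": 0.01, "tz": -0.05, "wx": 0, "wy": 0, "wz": 0, "jaw": 0.085},
  {"tx": 0, "ty": 0.01, "tz": -0.05, "wx": 0, "wy": 0, "wz": 0, "jaw": 0.085},
  {"tx": 0, "ty": 0.01, "tz": -0.05, "wx": 0, "wy": 0, "wz": 0, "jaw": 0.085},
  {"tx": 0, "ty": 0.01, "tz": -0.05, "wx": 0, "wy": 0, "wz": 0, "jaw": 0.085},
])

```text
t: 26.4
position: [662.4, -0.0, 155.2]
tool_rot: [[-0.001, -1.0, -0.001], [0.001, -0.001, 1.0], [-1.0, 0.001, 0.001]]
ft_force: [0.6, -0.3, 0.7]
finger_gap: 85.0
```

```bash
python3 - <<'E'
from h import *
c=snap('wrist','wF.png');pickle.dump(c,open('F.pkl','wb'));print(c['s']['t'],c['s']['position'])
im=cv2.imread('pics/wF.png');cv2.imwrite('pics/wFc.png',cv2.resize(im[10:270,120:390],None,fx=2.9,fy=2.3,interpolation=cv2.INTER_CUBIC))
snap('scene','sF.png')
E
```

```text
26.4 [ 6.62364341e+02 -3.44074387e-02  1.55173912e+02]
```

View pics/wFc.png

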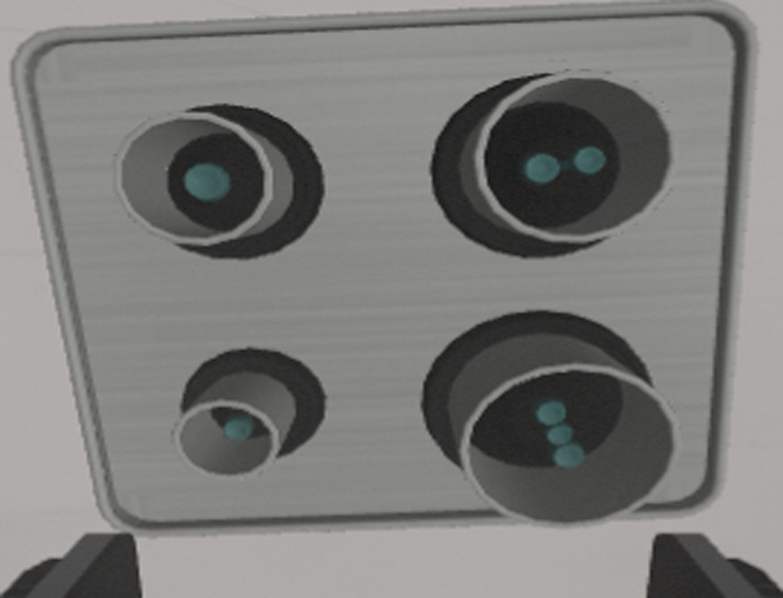

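View pics/sF.png

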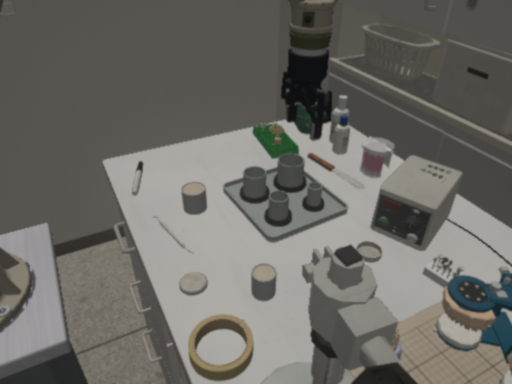

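```bash
python3 - <<'E'
from h import *
c=camera('scene');c['s']=0
im=cv2.imread('pics/sF.png')[140:235,220:350];k=6
b=cv2.resize(im,None,fx=k,fy=k,interpolation=cv2.INTER_CUBIC)
a=np.linspace(0,2*np.pi,181)
for x,y,H,r in [(671.7,49.2,56,31),(672.2,-49,44,16),(575.5,45.9,52,26),(581.5,-51.8,48,21)]:
    # bottom rim at seat & top rim
    for z,col in [(13+H,(0,255,0)),(13,(0,0,255))]:
        u=proj(c,np.c_[x+r*np.cos(a),y+r*np.sin(a),z+0*a]); 
        print(H,z,'cols',u[:,0].min().round(1),u[:,0].max().round(1),'rows',u[:,1].min().round(1),u[:,1].max().round(1), 'px/mm z',round((proj(c,[[x,y,z]])-proj(c,[[x,y,z+10]]))[0,1]/10,2))
cv2.imwrite('pics/sFc.png',b)
E
```

```text
56 69 cols 277.0 304.0 rows 152.3 166.1 px/mm z 0.38
56 13 cols 276.1 302.2 rows 172.3 186.7 px/mm z 0.35
44 57 cols 306.6 321.6 rows 180.6 189.1 px/mm z 0.39
44 13 cols 305.1 319.6 rows 197.0 205.7 px/mm z 0.37
52 65 cols 242.0 265.6 rows 165.0 177.7 px/mm z 0.39
52 13 cols 242.3 265.1 rows 184.1 197.2 px/mm z 0.36
48 61 cols 267.9 288.4 rows 189.2 201.2 px/mm z 0.4
48 13 cols 267.3 287.2 rows 207.4 219.8 px/mm z 0.37
```

View pics/sFc.png

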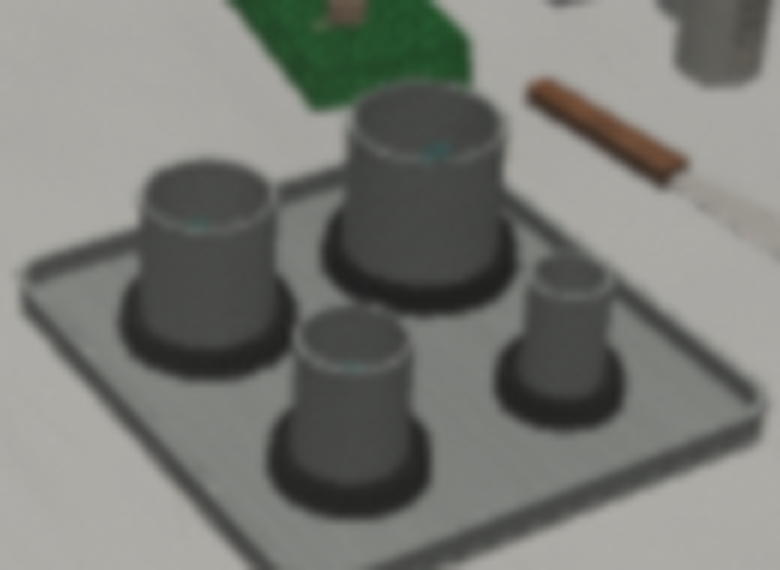

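```bash
python3 - <<'E'
from h import *
s=sense();print(s['t'],s['ft_force']);print(close_job())
E
```

```text
26.55 [-0.59661633  0.02121102  0.06642992]
the job is handed in; nothing more can be done
None
```

All four empty rings (32, 42, 52 and 62 mm) are on the formers of their own size in the tray. The job was handed in at 26.55 s, with the gripper open and clear about 155 mm up. The two filled rings were never touched.

- **Seating:** In the last wrist and scene pictures all four rings stand upright round their wax patterns, with their lower rims hidden behind the former lips. In the scene camera every top rim lies 1 to 2 px lower than predicted for a seated ring. That is one common offset, within the camera's calibration error, and no ring shows as raised or tilted.
- **Forces:** The wrist force readings while lowering and releasing the rings stayed within about 2 N. They reached about 7.5 N only while gripping on the worktop. I did not re-measure the former positions after placing, because the rings hide them.
- **Disagreements:** Apparent sizes put the wrist camera about 4 to 7 mm farther back than its calibration says, so I worked with a 4 mm correction. The finger gap read about 2 mm under each ring's diameter (2.6 mm on the 62 mm ring). Ring and former centres disagreed by about 1 mm in x, which is within the 1.5 mm play.

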